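Snap the lid onto a sample jar with the capping tool

ROBOT

A 6-joint arm with a two-finger parallel gripper is mounted at the origin on the work surface. World frame = base frame: x ahead of the robot, y to its left, z up, the work surface at z = 0. Lengths are in m, angles in degrees, forces in N, time in s.
With the tool pointing down it reaches from about 0.35 to 0.8 m from the base axis. Payload 7.3 kg.
Tool frame: the origin (TCP) lies midway between the tips of the shut fingers; the grasp point (between the pads) lies 19 mm behind it; z points along the fingers, x is the direction in which the jaws open and shut, and the axes are right-handed (so a half turn about z gives the same grasp; the last joint's range is limited). The gripper opens to 85 mm and grips with 20 to 120 N. Pads are 22 mm wide; open, the fingers measure 114 mm over their backs; the gripper's body (76 mm by 85 mm) begins 54 mm behind the grasp point. The pads swing forward as they close: fully open they stand 13 mm farther back than shut.
Start: joints at [-71.849, 19.595, 87.324, -0, 73.075, -8.365], TCP at [0.234, -0.47, 0.231] pointing down, gripper open.
Joint ranges: [-145.02, 145.02], [-44.19, 115.74], [2.07, 154.8], [-57.11, 237.11], [16.16, 152.29], [-177.93, 177.93]. Speed limits (degrees/s): [147.25, 147.25, 180, 180, 180, 180].

INTERFACE

Orientations are given as a 3x3 rotation matrix whose columns are the frame's x, y, z axes.
In Python, from bench import env gives the robot as it stands. The module is installed in compiled form; this text tells all that it offers.
- The arm moves only by the tool jog_arm, never from a script. Its argument "steps" is a list of rows, each an object of numbers: "x", "y", "z": the shift along the tool's x, y, z in mm; "rx", "ry", "rz": the turn, a rotation vector about the tool's x, y, z in rad; "grip": the gripper command: -1 is shut, 1 is fully open, values between are in proportion. A call has 1 to 20 rows; each row is the pose to reach, as a shift and turn from the pose commanded when the call began, along the tool's axes at that moment; what a row does not reach only later rows make up. A row lasts 1/8 s, in which the tool goes at most 62.5 mm and 10.7 degrees, less where a joint would pass 70% of its speed; a pose out of reach is approached as far as the arm can. A call with a gripper value outside its range is refused whole. The fingers move at their own pace and stop on an object; "grip_force" is the grip in N (left out, the last holds). Time passes only in rows, so rows that repeat a pose let the fingers close. It gives the time, the measured TCP pose, the force and the opening at its end, in the units of the state.
- env.get_state(): the state, without advancing time (a new reading comes with each control period).
- env.snapshot(name): name is "scene" or "top" or "wrist"; returns a dict with "frame" (480x640x3 uint8, red, green, blue), "camera_matrix" (3x3 intrinsics, pixels), "cam_to_world" (4x4, takes a point from camera to world coordinates). Camera axes: x right, y down, z forward; pixel columns grow to the right and rows downward; lengths in m; the calibration is good to about 2 mm. The wrist camera is an equidistant fisheye: a pixel r from the principal point sees the ray r / f radians off the axis. A picture is of the moment at which its call begins. There is no depth.
- env.finish_job(): hands the job in, once; it reports no verdict.
Trained networks look in the newest picture that a camera, given by its name, has taken for a name from the list of things; names that differ only in an ending like _2 or _b are one class to them, and where a whole thing is asked for, a point or a joint stands for the part that bears it (a point fixed in the world has none). Each returns a list of dicts, best first, with "score" (0 to 1); they miss things now and then, are a little off and sometimes report something else, mostly with a low value. They report only what shows in the picture. A call takes as long as a camera call. They do not tell look-alikes from the thing itself.
- env.find_in(camera, label): "centre" ([column, row] in pixels, amid what is visible of it).
- env.outline_of(camera, label): "pixels" (480x640 bool, what is visible of it) and "centre" ([column, row] in pixels, amid what is visible of it).
- env.place_of(camera, label): "centre" ([column, row] in pixels: a listed point, or the origin of a listed thing).
The state is a dict: "t": time; "qpos": joint angles; "qvel": joint speeds; "effort": joint torques, N m; "eef_pos": TCP position; "tool_rot": TCP orientation; "wrist_force": force on the tool from outside, world axes, zero at the start; "moment": the same for the moment, N m; "opening": finger opening in m.
Only numpy, scipy, OpenCV 4.12 (cv2) and the standard library are available. Lean on these libraries where they do the work, as an engineer would, in place of code of your own. Each camera call takes 0.05 s, during which the arm holds its last target.

TASK

The blue cap is only resting on its sample jar. Take the orange-handled capping tool from its round dock, set it squarely over the blue cap and press straight down until the cap clicks fully home, then keep a firm push of about 15 newtons on it for half a second; never exceed 25 newtons, cock the cap or touch it with the fingers. Then stand the tool back upright in its dock and let go, leaving the white-capped jar, the bottle, the tube rack and the tip box alone.

Things in the scene. Friction and masses are not known exactly. Their poses are not given: they have to be found in the camera images.
- capper: Loose capping tool, 0.1 to 0.25 kg, upright in the dock, round about its z. Origin: centre of its open lower rim. Foot: aluminium cup 54 mm across, z 0 to 18 mm, bore 46 mm for the lowest 2 mm, then 44 mm. In the bore a flat grey pad (42 mm), which presses on the cap, is clamped fast at an unknown depth: 3 to 10 mm above the rim, different each time.
- capper_grip (a point): Point on the capping tool's axis 60 mm above its rim, a good height to grip. The handle is an orange plastic cylinder with black rings, 26 mm in diameter, from 18 to 88 mm above the rim. Grip it with 40 N or more so that it does not slip.
- dock_seat (a point): Centre of the floor of the tool's fixed grey round dock, on which the tool's rim stands; 6 mm above the bench. Dock disc 84 mm across; its wall, 72 mm outside and 62 mm inside diameter, rises 10 mm above this point. z up.
- blue_cap: Blue snap cap, 41 mm across, 12 mm tall, top edge bevelled 1 mm. Origin: centre of its flat top; z its axis. Its top begins 8 mm above jar_mouth and is home at 3 mm. It gives way at about 11 N, yields ever more easily, and past 3 mm snaps down by itself onto a hard stop and stays; let go earlier it springs back up. Above 25 N it breaks. An off-centre push cocks it (1.5 N m per rad).
- jar_mouth (a point): Centre of the mouth of the blue-capped glass jar, on the jar's axis, inside the cap, 70 to 90 mm above the bench. Its y axis points from the white-capped jar to this one (their axes 76 mm apart). The jars are fixed in an aluminium block 74 x 152 mm (152 along that y axis) whose top is 34 mm below this point; a black plinth lifts it. z up.
- white_cap: White cap of the neighbouring jar, same shape as the blue cap and already home, fixed; origin at the centre of its underside, its top level with the blue cap's home height. Leave alone.
- amber_bottle: Amber reagent bottle, loose, 60 mm diameter, 130 mm tall, origin at the centre of its underside. Leave alone.
- tube_rack: Orange rack of small tubes, loose, 94 x 70 x 54 mm, origin at the centre of its underside. Leave alone.
- tip_box: Red and white pipette-tip box, loose, 122 x 82 x 67 mm, origin at the centre of its underside. Leave alone.
Not all that is in view belongs to the job. Of the things that look like the part that bears dock_seat, take the one that is farthest from the robot's base at the start.

How it is judged (in metres and radians):
On the way:
1. the capping tool, square on the blue cap, holds it home with a firm push (z of blue_cap in the frame of jar_mouth below 0.0042 m and contact force between capper and blue_cap above 8 N and horizontal distance between capper and jar_mouth below 0.006 m and angle between the z axis of capper and the z axis of jar_mouth, either way round below 0.09 rad), for 0.3 s.
At the end, for the whole second after the job is handed in: The blue cap is home (its top no more than 4.2 mm above the jar's mouth, level within 0.04 rad) and the capping tool stands at rest, upright and released on the floor of its dock (within 6 mm of the dock's centre, rim within 3 mm of the floor) (z of blue_cap in the frame of jar_mouth below 0.0042 m and angle between blue_cap's own z axis and vertical below 0.04 rad and horizontal distance between capper and dock_seat below 0.006 m and height (world z) of capper below 0.009 m and angle between capper's own z axis and vertical below 0.06 rad and linear speed of capper below 0.02 m/s); the robot touches nothing.
It fails at once if the blue cap is pressed with more than 25 N (contact force between blue_cap and anything else above 25 N).
It fails at once if the blue cap is cocked by more than 0.1 rad (angle between blue_cap's own z axis and vertical above 0.1 rad).
It fails at once if a finger or the arm presses on the blue cap (contact force between blue_cap and the fingers above 1 N or contact force between blue_cap and the arm above 1 N).
It fails at once if the white cap is pressed (contact force between white_cap and anything else above 3 N).
It fails at once if the bottle, the tube rack or the tip box is moved by more than 20 mm (distance of any of amber_bottle, tube_rack, tip_box from where it was at the start of the episode above 0.02 m).
It also fails if it takes over 58 s, if anything falls off the work surface, if the arm or the gripper's body presses on something with over 40 N, if the wrist force passes 120 N, or if a joint passes its speed limit or range.

## Working session

There is one attempt and no reset: what is moved stays moved. The work goes in short steps, Python scripts to look and compute and a tool call to move; the robot and the scene stay as the last step left them, time stands still between calls to the robot, and variables do not carry over. Pictures are saved under pics/ and viewed, and the job is handed in when it is done.

Besides the shell and the picture viewer there is one more tool, called after "Emit:" as name(argument=value, ...), one argument or row to a line, values as JSON. jog_arm: Moves the arm, as the interface text tells. Its arguments: {"type":"object","properties":{"steps":{"type":"array"},"grip_force":{"type":"number"}},"required":["steps"]}

```bash
mkdir -p pics; cat > h.py <<'E'
import numpy as np, cv2
from bench import env
def snap(cam,name):
    s=env.snapshot(cam); cv2.imwrite(f'pics/{name}.png',s['frame'][:,:,::-1]); return s
def ray(s,px,fish=False):
    K=s['camera_matrix'];T=s['cam_to_world']
    a=(px[0]-K[0,2])/K[0,0];b=(px[1]-K[1,2])/K[1,1]
    if fish:
        r=np.hypot(a,b); d=np.array([a*np.sinc(r/np.pi),b*np.sinc(r/np.pi),np.cos(r)])
    else: d=np.array([a,b,1.])
    d=T[:3,:3]@d
    return T[:3,3],d/np.linalg.norm(d)
def tri(rays):
    A=np.zeros((3,3));B=np.zeros(3)
    for o,d in rays:
        P=np.eye(3)-np.outer(d,d);A+=P;B+=P@o
    p=np.linalg.solve(A,B)
    return p,[np.linalg.norm((np.eye(3)-np.outer(d,d))@(p-o)) for o,d in rays]
def atz(r,z):
    o,d=r; return o+d*(z-o[2])/d[2]
E
python3 - <<'E'
from h import *
S={c:snap(c,c+'0') for c in('scene','top','wrist')}
for c in S:
    print(c,S[c]['cam_to_world'].round(3).tolist(),S[c]['camera_matrix'].round(1).tolist())
    for l in('capper','capper_grip','dock_seat','blue_cap','jar_mouth','white_cap','amber_bottle','tube_rack','tip_box'):
        print(c,l,[(np.round(d['centre'],1).tolist(),round(d['score'],2)) for d in env.place_of(c,l)])
st=env.get_state();print(st)
E
```

```text
scene [[0.635, 0.446, -0.631, 1.366], [0.772, -0.341, 0.536, -0.661], [0.024, -0.827, -0.561, 0.774], [0.0, 0.0, 0.0, 1.0]] [[475.5, 0.0, 321.3], [0.0, 475.5, 245.2], [0.0, 0.0, 1.0]]
scene capper [([248.2, 292.1], 0.81)]
scene capper_grip [([243.8, 270.4], 0.95)]
scene dock_seat [([200.9, 268.8], 0.69), ([256.5, 256.5], 0.65), ([242.4, 293.0], 0.56)]
scene blue_cap [([420.2, 211.9], 0.52), ([362.5, 220.1], 0.41)]
scene jar_mouth [([359.6, 218.4], 0.7)]
scene white_cap [([380.3, 231.3], 0.45)]
scene amber_bottle [([362.6, 309.1], 0.6)]
scene tube_rack [([419.3, 211.5], 0.78)]
scene tip_box [([150.1, 351.2], 0.79)]
top [[0.015, -0.994, 0.111, 0.433], [-1.0, -0.015, 0.006, 0.002], [-0.004, -0.111, -0.994, 1.465], [0.0, 0.0, 0.0, 1.0]] [[534.9, 0.0, 320.9], [0.0, 534.9, 245.1], [0.0, 0.0, 1.0]]
top capper [([400.0, 266.3], 0.56)]
top capper_grip [([403.3, 263.2], 0.59)]
top dock_seat [([418.3, 318.1], 0.89), ([399.6, 267.5], 0.74), ([357.3, 304.4], 0.61)]
top blue_cap [([258.9, 258.9], 0.63)]
top jar_mouth [([258.1, 256.3], 0.86), ([402.4, 267.4], 0.2)]
top white_cap [([255.7, 232.0], 0
[... 575 characters left out ...]
+01, -6.70231237e-04,
        7.30752096e+01, -8.36448385e+00]), 'qvel': array([-0.12042249, -0.05085758,  0.02103349,  0.00849754, -0.02839334,
       -0.04197592]), 'effort': array([ 6.40255917e-05, -4.33563137e+01, -2.46270007e+01, -1.86834109e-04,
        2.71063054e-04,  2.53916005e-05]), 'eef_pos': array([ 0.23440708, -0.4697759 ,  0.23133237]), 'tool_rot': array([[ 4.46443577e-01, -8.94811786e-01,  2.24276943e-05],
       [-8.94811780e-01, -4.46443576e-01, -1.04334870e-04],
       [ 1.03372771e-04,  2.65110675e-05, -9.99999994e-01]]), 'wrist_force': array([-0.57406385, -0.96269693, -0.18283725]), 'moment': array([ 0.028062  ,  0.00057011, -0.01118097]), 'opening': 0.08557925516122265}
```

View pics/scene0.png

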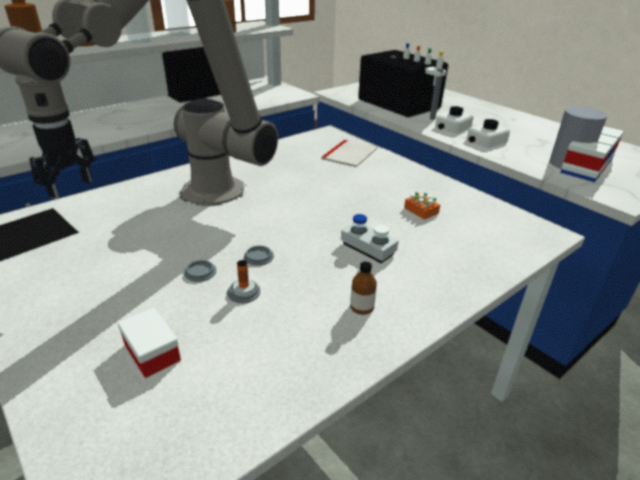

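View pics/top0.png

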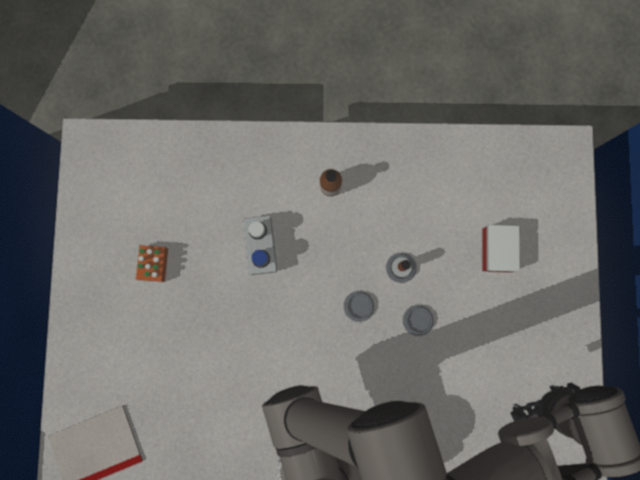

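```bash
python3 - <<'E'
import cv2
a=cv2.imread('pics/scene0.png')[190:350,180:460];b=cv2.imread('pics/top0.png')[200:350,230:450]
cv2.imwrite('pics/sc.png',cv2.resize(a,None,fx=2.8,fy=2.8,interpolation=2));cv2.imwrite('pics/tc.png',cv2.resize(b,None,fx=3.5,fy=3.5,interpolation=2))
E
```

```text
(no output)
```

View pics/sc.png

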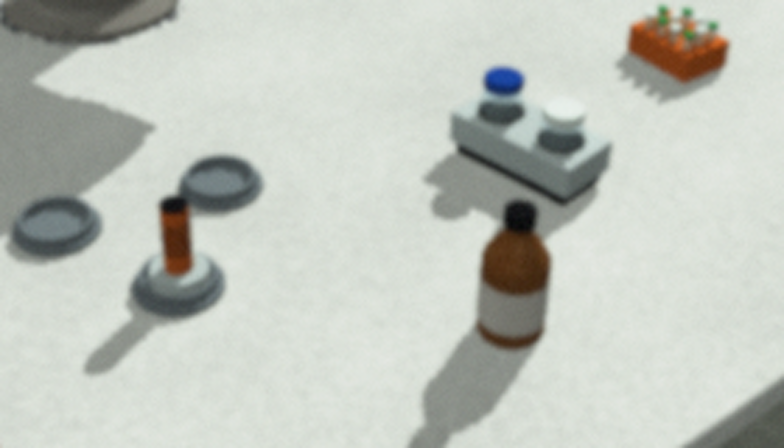

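View pics/tc.png

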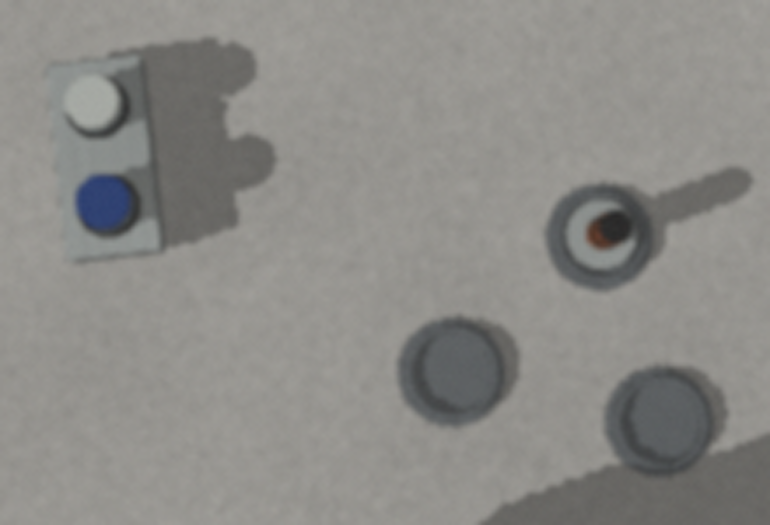

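```bash
python3 - <<'E'
from h import *
T={c:env.snapshot(c) for c in('scene','top')}
f=lambda n,a,b:print(n,*[np.round(x,4) for x in tri([ray(T['scene'],a),ray(T['top'],b)])])
f('grip',(243.8,270.4),(403.3,263.2))
f('capper',(248.2,292.1),(400,266.3))
f('mouth',(359.6,218.4),(258.1,256.3))
f('white',(380.3,231.3),(255.7,232))
for p in((418.3,318.1),(399.6,267.5),(357.3,304.4)):
    q=atz(ray(T['top'],p),.006); print('dock',q.round(3),np.hypot(*q[:2]).round(3))
for p in((200.9,268.8),(256.5,256.5),(242.4,293)):
    q=atz(ray(T['scene'],p),.006); print('dockS',q.round(3),np.hypot(*q[:2]).round(3))
E
```

```text
grip [ 0.544  -0.2067  0.069 ] [0.001 0.001]
capper [ 0.5434 -0.2043 -0.0011] [0.0036 0.0036]
mouth [0.5541 0.1707 0.085 ] [0.0022 0.0022]
white [0.6215 0.183  0.0708] [0.0009 0.0009]
dock [ 0.401 -0.256  0.006] 0.476
dock [ 0.538 -0.205  0.006] 0.575
dock [ 0.436 -0.091  0.006] 0.445
dockS [ 0.395 -0.253  0.006] 0.469
dockS [ 0.437 -0.106  0.006] 0.449
dockS [ 0.547 -0.219  0.006] 0.589
```

The three look-alike docks are at scene (242,293), (201,269), (256,256) and top (400,267), (418,318), (357,304). The one holding the tool is farthest from the base (0.58 m against 0.47 and 0.45), and the close crop confirms this. The blue cap is at top (259,259) and the white cap at (256,231). Next I move over the dock to look with the wrist camera.

Emit:
jog_arm(
  steps=[
    {"x":-141,"y":-412,"z":-39,"rz":-1.108,"grip":1},
    {"x":-141,"y":-412,"z":-39,"rz":-1.108,"grip":1},
    {"x":-141,"y":-412,"z":-39,"rz":-1.108,"grip":1},
    {"x":-141,"y":-412,"z":-39,"rz":-1.108,"grip":1},
    {"x":-141,"y":-412,"z":-39,"rz":-1.108,"grip":1},
    {"x":-141,"y":-412,"z":-39,"rz":-1.108,"grip":1},
    {"x":-141,"y":-412,"z":-39,"rz":-1.108,"grip":1},
    {"x":-141,"y":-412,"z":-39,"rz":-1.108,"grip":1},
    {"x":-141,"y":-412,"z":-39,"rz":-1.108,"grip":1},
    {"x":-141,"y":-412,"z":-39,"rz":-1.108,"grip":1},
    {"x":-141,"y":-412,"z":-39,"rz":-1.108,"grip":1},
  ],
)

```text
$.steps[0]: bad value
```

```bash
cat >> h.py <<'E'
import pickle
def look(name,labels):
    s=snap('wrist',name); st=env.get_state(); out={'s':s,'st':st,'pl':{}}
    print(st['t'],st['eef_pos'].round(4),st['tool_rot'].round(4).tolist(),st['wrist_force'].round(2),st['opening'])
    for l in labels:
        r=env.place_of('wrist',l); out['pl'][l]=r
        print(l,[(np.round(d['centre'],1).tolist(),round(d['score'],2)) for d in r])
    pickle.dump(out,open(f'{name}.pkl','wb'))
    return out
E
python3 -c "
from h import *
look('w1',('capper','capper_grip','dock_seat'))"
```

```text
1.65 [ 0.2344 -0.4698  0.2313] [[0.4465, -0.8948, 0.0], [-0.8948, -0.4465, -0.0001], [0.0001, 0.0, -1.0]] [ 0.76 -0.45  1.01] 0.08496235879593958
capper []
capper_grip []
dock_seat []
```

View pics/w1.png

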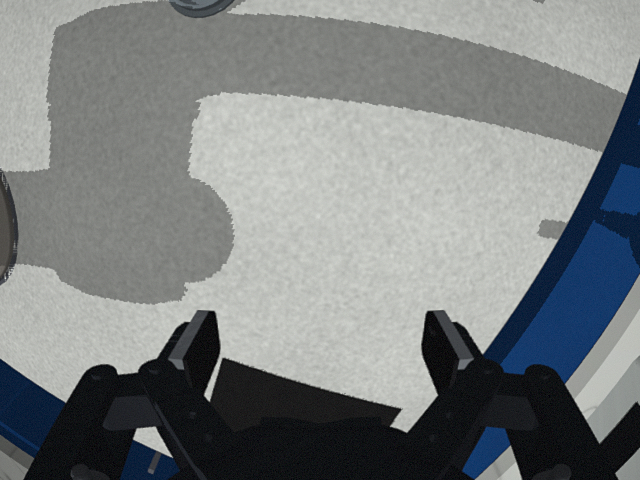

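The call was refused. It may want all six axes filled in, so I'll try a full row.

Emit:
jog_arm(
  steps=[
    {"x":-20,"y":-55,"z":-5,"rx":0,"ry":0,"rz":-0.15,"grip":1},
  ],
)

```text
t: 1.92
eef_pos: [0.2735, -0.4289, 0.2358]
tool_rot: [[0.574, -0.819, -0.001], [-0.819, -0.574, -0.0], [-0.0, 0.001, -1.0]]
wrist_force: [0.5, 0.4, -0.5]
opening: 0.085
```

Emit:
jog_arm(
  steps=[
    {"x":-66,"y":-371,"z":-34,"rx":0,"ry":0,"rz":-0.958,"grip":1},
    {"x":-66,"y":-371,"z":-34,"rx":0,"ry":0,"rz":-0.958,"grip":1},
    {"x":-66,"y":-371,"z":-34,"rx":0,"ry":0,"rz":-0.958,"grip":1},
    {"x":-66,"y":-371,"z":-34,"rx":0,"ry":0,"rz":-0.958,"grip":1},
    {"x":-66,"y":-371,"z":-34,"rx":0,"ry":0,"rz":-0.958,"grip":1},
    {"x":-66,"y":-371,"z":-34,"rx":0,"ry":0,"rz":-0.958,"grip":1},
    {"x":-66,"y":-371,"z":-34,"rx":0,"ry":0,"rz":-0.958,"grip":1},
    {"x":-66,"y":-371,"z":-34,"rx":0,"ry":0,"rz":-0.958,"grip":1},
    {"x":-66,"y":-371,"z":-34,"rx":0,"ry":0,"rz":-0.958,"grip":1},
  ],
)

```text
t: 3.05
eef_pos: [0.5394, -0.1611, 0.2702]
tool_rot: [[1.0, -0.002, -0.001], [-0.002, -1.0, -0.0], [-0.001, 0.0, -1.0]]
wrist_force: [-0.5, 0.7, 0.1]
opening: 0.0854
```

```bash
python3 -c "
from h import *
look('w2',('capper','capper_grip','dock_seat'))"
```

```text
3.1 [ 0.5394 -0.1612  0.2703] [[1.0, -0.0022, -0.0003], [-0.0022, -1.0, -0.0002], [-0.0003, 0.0002, -1.0]] [-0.02 -0.03  0.09] 0.08515924652322472
capper [([326.0, 239.2], 0.74)]
capper_grip [([321.6, 255.4], 0.97)]
dock_seat [([221.0, 144.2], 0.91), ([201.4, 270.1], 0.64)]
```

View pics/w2.png

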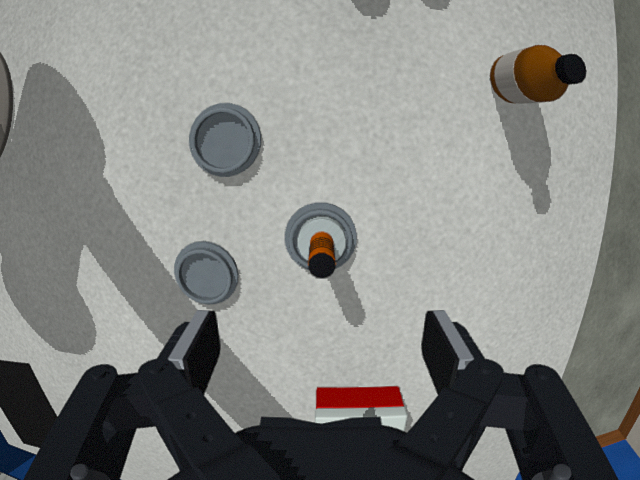

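The wrist view shows the tool in its dock at (320,237) and the two empty docks at (224,141) and (206,273). I'll take a second, lower view.

Emit:
jog_arm(
  steps=[
    {"x":0,"y":45,"z":70,"rx":0,"ry":0,"rz":0,"grip":1},
    {"x":0,"y":45,"z":70,"rx":0,"ry":0,"rz":0,"grip":1},
    {"x":0,"y":45,"z":70,"rx":0,"ry":0,"rz":0,"grip":1},
  ],
)

```text
t: 3.62
eef_pos: [0.5395, -0.2054, 0.1994]
tool_rot: [[1.0, -0.002, -0.002], [-0.002, -1.0, 0.001], [-0.002, -0.001, -1.0]]
wrist_force: [-0.2, -0.0, 0.7]
opening: 0.0855
```

```bash
python3 -c "
from h import *
a=pickle.load(open('w2.pkl','rb'))
b=look('w3',('capper','capper_grip','dock_seat'))
for l in ('capper','capper_grip'):
    print(l,*tri([ray(v['s'],v['pl'][l][0]['centre'],True) for v in (a,b)]))
    print([atz(ray(v['s'],v['pl'][l][0]['centre'],True),.006 if l=='capper' else .066).round(4) for v in (a,b)])
"
```

```text
3.675 [ 0.5403 -0.2051  0.2009] [[1.0, -0.0011, 0.0002], [-0.0011, -1.0, 0.0003], [0.0002, -0.0003, -1.0]] [ 0.45 -0.51 -0.11] 0.08540754742279544
capper [([324.9, 213.8], 0.97)]
capper_grip [([322.1, 234.5], 0.93)]
dock_seat [([179.2, 259.1], 0.58), ([200.3, 96.3], 0.55)]
capper [ 0.54328035 -0.19652223  0.05088428] [np.float64(0.0010144453638769825), np.float64(0.0010144453638770699)]
[array([ 0.5449, -0.2107,  0.006 ]), array([ 0.5427, -0.2075,  0.006 ])]
capper_grip [ 0.53988854 -0.21369226  0.05184871] [np.float64(0.00010793767453129273), np.float64(0.00010793767453131348)]
[array([ 0.5398, -0.2085,  0.066 ]), array([ 0.54  , -0.2094,  0.066 ])]
```

View pics/w3.png

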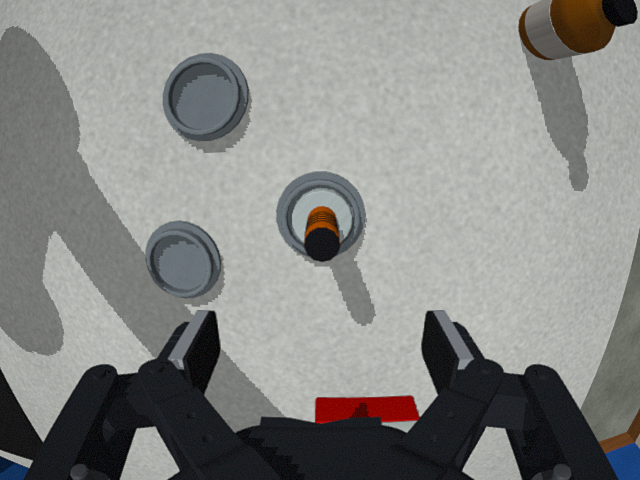

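```bash
cat >> h.py <<'E'
def proj(s,P,fish=True):
    K=s['camera_matrix'];T=s['cam_to_world']; p=(np.atleast_2d(P)-T[:3,3])@T[:3,:3]
    if fish:
        rr=np.hypot(p[:,0],p[:,1]);th=np.arctan2(rr,p[:,2]);k=th/np.maximum(rr,1e-12)
    else: k=1/p[:,2]
    return np.c_[p[:,0]*k*K[0,0]+K[0,2],p[:,1]*k*K[1,1]+K[1,2]]
A=np.linspace(0,2*np.pi,60,endpoint=False)
def circ(c,r,z): return np.c_[c[0]+r*np.cos(A),c[1]+r*np.sin(A),np.full(60,z)]
def hullmask(s,P,fish=True,S=8):
    m=np.zeros((480,640),np.uint8)
    h=cv2.convexHull(proj(s,P,fish).astype(np.float32))
    cv2.fillPoly(m,[np.round(h*16).astype(np.int32)],255,cv2.LINE_AA,4); return m/255.
def fit(views,mk,masks,x0):
    from scipy.optimize import minimize
    f=lambda x:sum(np.abs(hullmask(s,mk(x),fi)-m).sum() for (s,fi),m in zip(views,masks))
    x0=np.array(x0,float)
    return minimize(f,x0,method='Nelder-Mead',options=dict(initial_simplex=np.vstack([x0]+[x0+.006*e for e in np.eye(len(x0))]),xatol=5e-5,fatol=.05))
E
python3 - <<'E'
from h import *
V=[pickle.load(open(f'{n}.pkl','rb')) for n in('w2','w3')]
ms=[];ds=[]
for v,n in zip(V,'23'):
    f=v['s']['frame'].astype(int); c=v['pl']['capper_grip'][0]['centre']
    yy,xx=np.mgrid[:480,:640]; near=np.hypot(xx-c[0],yy-c[1])<45
    R,G,B=f[...,0],f[...,1],f[...,2]
    m=near&((R-B>45)|(R+G+B<135)); 
    k,l,st,_=cv2.connectedComponentsWithStats(m.astype(np.uint8)); i=1+np.argmax(st[1:,4]); m=l==i
    ms.append(m.astype(float)); 
    o=v['s']['frame'][:,:,::-1].copy(); o[m]=(255,0,255); cv2.imwrite(f'pics/m{n}.png',cv2.resize(o[int(c[1])-70:int(c[1])+70,int(c[0])-70:int(c[0])+70],None,fx=4,fy=4))
    print(m.sum())
views=[(v['s'],True) for v in V]
for b in (None,.006):
    mk=(lambda x:np.vstack([circ(x,.013,(x[2] if b is None else b)+.018),circ(x,.013,(x[2] if b is None else b)+.088)]))
    r=fit(views,mk,ms,[.54,-.208,.006] if b is None else [.54,-.208]);print('joint',b,r.x,r.fun)
for i in(0,1):
    r=fit(views[i:i+1],mk,ms[i:i+1],[.54,-.208]);print(r.x,r.fun)
c=r.x
# overlay
for v,n in zip(V,'23'):
    o=cv2.resize(v['s']['frame'][:,:,::-1],None,fx=4,fy=4,interpolation=2)
    for rr,z in((.042,.006),(.036,.016),(.031,.016),(.013,.094),(.042,0)):
        p=proj(v['s'],circ(c,rr,z))*4+2; cv2.polylines(o,[np.round(p).astype(np.int32)],True,(0,255,0),1)
    q=v['pl']['capper'][0]['centre']; x,y=int(q[0]*4),int(q[1]*4)
    cv2.imwrite(f'pics/o{n}.png',o[y-250:y+250,x-300:x+300])
E
```

```text
1025
1559
joint None [ 0.53951891 -0.21455711 -0.01376071] 137.44313725490198
joint 0.006 [ 0.53983419 -0.2080534 ] 370.16078431372546
[ 0.53904928 -0.20722941] 162.43529411764706
[ 0.53985258 -0.20804416] 204.14509803921567
```

View pics/o3.png

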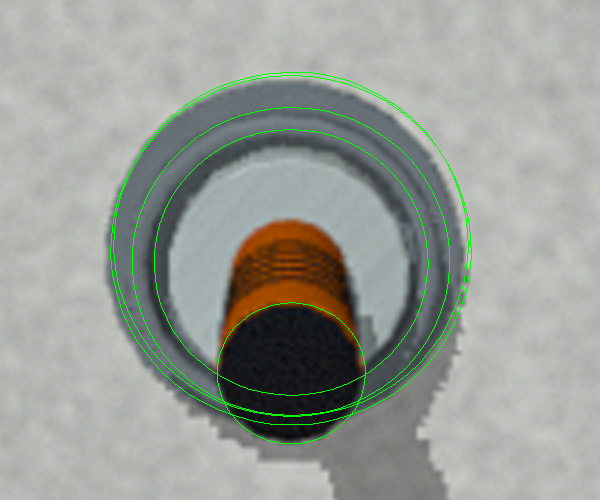

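View pics/m3.png

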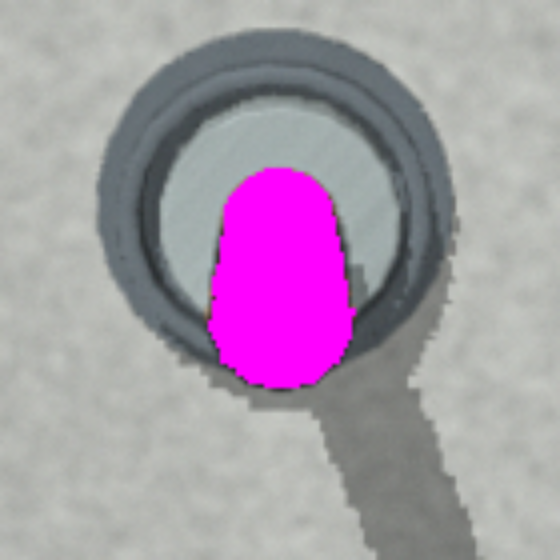

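The handle fit gives about (0.540, -0.208). The wrist calibration is biased by a few mm, mostly in height, which the grasp tolerates. I'll descend over the handle and look before closing.

Emit:
jog_arm(
  steps=[
    {"x":0,"y":4,"z":60,"rx":0,"ry":0,"rz":0,"grip":1},
    {"x":0,"y":4,"z":110,"rx":0,"ry":0,"rz":0,"grip":1},
    {"x":0,"y":4,"z":140,"rx":0,"ry":0,"rz":0,"grip":1},
    {"x":0,"y":4,"z":153,"rx":0,"ry":0,"rz":0,"grip":1},
    {"x":0,"y":4,"z":153,"rx":0,"ry":0,"rz":0,"grip":1},
  ],
  grip_force=60,
)

```text
t: 4.45
eef_pos: [0.5407, -0.2088, 0.0478]
tool_rot: [[1.0, 0.0, 0.001], [0.0, -1.0, -0.0], [0.001, 0.0, -1.0]]
wrist_force: [-0.5, 0.1, 0.4]
opening: 0.0855
```

```bash
python3 -c "
from h import *
look('w4',('capper','capper_grip'))"
```

```text
4.5 [ 0.5412 -0.2091  0.0486] [[1.0, 0.0004, 0.0019], [0.0004, -1.0, -0.0011], [0.0019, 0.0011, -1.0]] [ 0.45  0.5  -0.81] 0.08537257497817691
capper [([320.2, 274.7], 0.57)]
capper_grip [([318.5, 335.8], 0.73)]
```

View pics/w4.png

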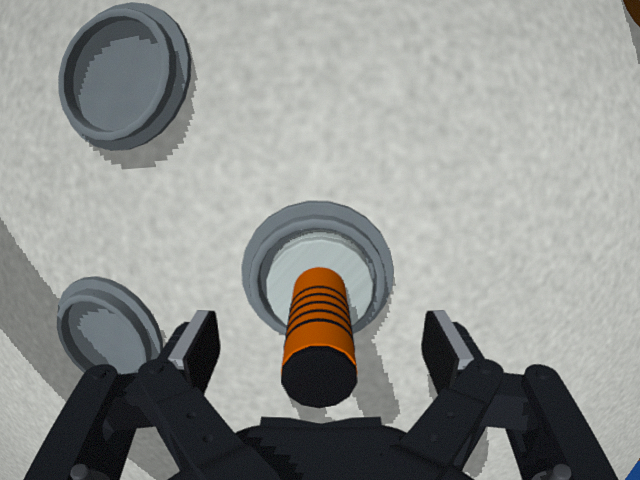

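The handle stands at (320,340), centred between the pads at (195,340) and (447,340). I'll close the gripper.

Emit:
jog_arm(
  steps=[
    {"x":0,"y":0,"z":0,"rx":0,"ry":0,"rz":0,"grip":-1},
    {"x":0,"y":0,"z":0,"rx":0,"ry":0,"rz":0,"grip":-1},
    {"x":0,"y":0,"z":0,"rx":0,"ry":0,"rz":0,"grip":-1},
    {"x":0,"y":0,"z":0,"rx":0,"ry":0,"rz":0,"grip":-1},
    {"x":0,"y":0,"z":0,"rx":0,"ry":0,"rz":0,"grip":-1},
    {"x":0,"y":0,"z":0,"rx":0,"ry":0,"rz":0,"grip":-1},
  ],
  grip_force=60,
)

```text
t: 5.35
eef_pos: [0.5402, -0.209, 0.0477]
tool_rot: [[1.0, -0.0, 0.0], [-0.0, -1.0, -0.0], [0.0, 0.0, -1.0]]
wrist_force: [-1.6, 0.5, 3.8]
opening: 0.0249
```

```bash
python3 -c "
from h import *
look('w5',('capper','capper_grip'))"
```

```text
5.4 [ 0.5402 -0.209   0.0476] [[1.0, 0.0, 0.0001], [0.0, -1.0, -0.0002], [0.0001, 0.0002, -1.0]] [-1.9   0.51  5.51] 0.024723846410843252
capper [([319.9, 276.3], 0.67)]
capper_grip [([321.2, 337.0], 0.57)]
```

View pics/w5.png

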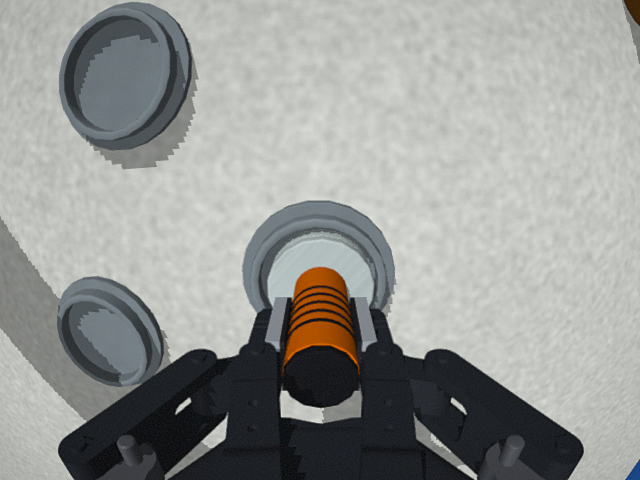

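Gripped (opening 24.8 mm), with the tool seated. Now I lift it and bring the camera over the blue cap.

Emit:
jog_arm(
  steps=[
    {"x":0,"y":0,"z":-25,"rx":0,"ry":0,"rz":0,"grip":-1},
    {"x":0,"y":0,"z":-80,"rx":0,"ry":0,"rz":0,"grip":-1},
    {"x":0,"y":0,"z":-135,"rx":0,"ry":0,"rz":0,"grip":-1},
    {"x":4,"y":-30,"z":-163,"rx":0,"ry":0,"rz":0,"grip":-1},
    {"x":8,"y":-80,"z":-163,"rx":0,"ry":0,"rz":0,"grip":-1},
    {"x":14,"y":-140,"z":-163,"rx":0,"ry":0,"rz":0,"grip":-1},
    {"x":14,"y":-200,"z":-163,"rx":0,"ry":0,"rz":0,"grip":-1},
    {"x":14,"y":-260,"z":-163,"rx":0,"ry":0,"rz":0,"grip":-1},
    {"x":14,"y":-300,"z":-163,"rx":0,"ry":0,"rz":0,"grip":-1},
    {"x":14,"y":-319,"z":-163,"rx":0,"ry":0,"rz":0,"grip":-1},
    {"x":14,"y":-319,"z":-163,"rx":0,"ry":0,"rz":0,"grip":-1},
  ],
  grip_force=60,
)

```text
t: 6.88
eef_pos: [0.554, 0.1107, 0.2097]
tool_rot: [[1.0, 0.002, -0.001], [0.002, -1.0, -0.0], [-0.001, 0.0, -1.0]]
wrist_force: [0.4, 0.2, -2.6]
opening: 0.0245
```

```bash
python3 -c "
from h import *
look('w6',('capper','capper_grip','blue_cap','jar_mouth','white_cap'))"
```

```text
6.925 [0.5542 0.1096 0.2098] [[1.0, 0.0005, -0.0007], [0.0005, -1.0, -0.0007], [-0.0007, 0.0007, -1.0]] [-0.02 -0.72 -1.42] 0.02475816731836294
capper [([322.0, 276.2], 0.9)]
capper_grip [([317.0, 335.1], 0.55)]
blue_cap [([322.2, 153.2], 0.95), ([321.4, 276.4], 0.19)]
jar_mouth [([319.3, 152.9], 0.69)]
white_cap [([418.2, 140.2], 0.94)]
```

View pics/w6.png

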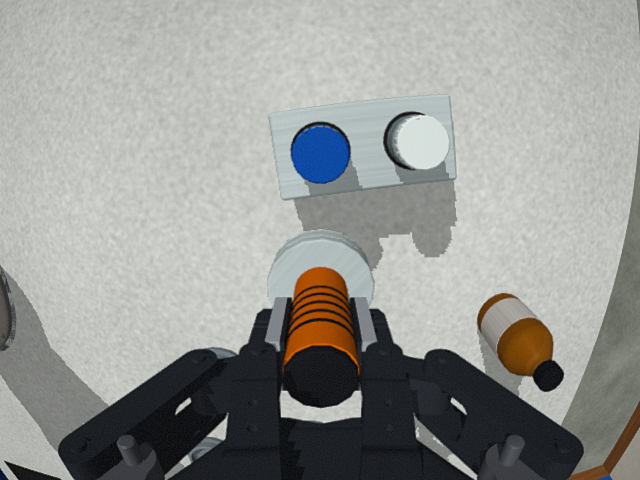

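Blue cap at (321,153) and white at (420,141); the held tool's cup is at (321,275). One more view for parallax.

Emit:
jog_arm(
  steps=[
    {"x":0,"y":50,"z":0,"rx":0,"ry":0,"rz":0,"grip":-1},
    {"x":0,"y":60,"z":0,"rx":0,"ry":0,"rz":0,"grip":-1},
    {"x":0,"y":60,"z":0,"rx":0,"ry":0,"rz":0,"grip":-1},
  ],
)

```text
t: 7.55
eef_pos: [0.5543, 0.0491, 0.2104]
tool_rot: [[1.0, -0.002, 0.0], [-0.002, -1.0, 0.0], [0.0, -0.0, -1.0]]
wrist_force: [0.8, 0.2, -1.4]
opening: 0.0247
```

```bash
cat > m.py <<'E'
from h import *
V=[pickle.load(open(f'{n}.pkl','rb')) for n in('w6','w7')]
views=[(v['s'],True) for v in V]; B=[];W=[]
for v in V:
    hsv=cv2.cvtColor(v['s']['frame'],cv2.COLOR_RGB2HSV)
    f=v['s']['frame'].astype(int); c=v['pl']['blue_cap'][0]['centre']
    yy,xx=np.mgrid[:480,:640]
    m=(np.hypot(xx-c[0],yy-c[1])<60)&(f[...,2]-f[...,0]>50); B.append(m.astype(float)); print('blue px',m.sum(),(xx[m].mean(),yy[m].mean()))
cap=lambda x:np.vstack([circ(x,.0195,x[2]),circ(x,.0205,x[2]-.001),circ(x,.0205,x[2]-.012)])
r=fit(views,cap,B,[.554,.17,.09]);print('blue fit xyz',r.x,r.fun)
for i in(0,1):
    r1=fit(views[i:i+1],cap,B[i:i+1],[.554,.17,.09]);print('single xyz',r1.x,r1.fun)
    for z in (.088,.093,.098):
        r1=fit(views[i:i+1],lambda x:cap([x[0],x[1],z]),B[i:i+1],[.554,.17]);print(i,z,r1.x,r1.fun)
for l in('blue_cap','white_cap','jar_mouth'):
    print(l,*tri([ray(v['s'],v['pl'][l][0]['centre'],True) for v in V]))
E
python3 - <<'E'
from h import *
look('w7',('capper','capper_grip','blue_cap','jar_mouth','white_cap'))
import m
E
```

```text
7.6 [0.5543 0.05   0.2104] [[1.0, -0.0013, 0.0001], [-0.0013, -1.0, 0.0005], [0.0001, -0.0005, -1.0]] [ 0.29  0.61 -2.06] 0.024726247118249924
capper [([322.0, 273.6], 0.56), ([510.5, 263.9], 0.32)]
capper_grip [([319.4, 336.1], 0.77)]
blue_cap [([321.3, 71.1], 0.55)]
jar_mouth [([314.5, 69.8], 0.89)]
white_cap [([418.6, 60.6], 0.66)]
blue px 2619 (np.float64(319.9503627338679), np.float64(154.19243986254295))
blue px 2638 (np.float64(318.8222137983321), np.float64(68.90257771038665))
blue fit xyz [0.55297434 0.16943777 0.08650761] 217.3843137254902
single xyz [0.55305114 0.16888801 0.08415469] 82.57647058823528
0 0.088 [0.55295226 0.16917182] 103.17254901960784
0 0.093 [0.55302472 0.16953621] 184.71372549019608
0 0.098 [0.55314682 0.16990001] 287.8235294117647
single xyz [0.55299568 0.17043717 0.08254438] 85.09019607843138
1 0.088 [0.55313711 0.16954767] 116.55686274509804
1 0.093 [0.55313407 0.16841689] 195.7019607843137
1 0.098 [0.55288127 0.1681418 ] 299.4549019607843
blue_cap [0.55471724 0.16904882 0.07520098] [np.float64(7.719322965056685e-05), np.float64(7.719322965054957e-05)]
white_cap [0.62770637 0.18055031 0.07248457] [np.float64(0.00020007571768756424), np.float64(0.00020007571768764615)]
jar_mouth [0.55121619 0.16951678 0.07929957] [np.float64(0.0013007193899063556), np.float64(0.0013007193899062025)]
```

View pics/w7.png

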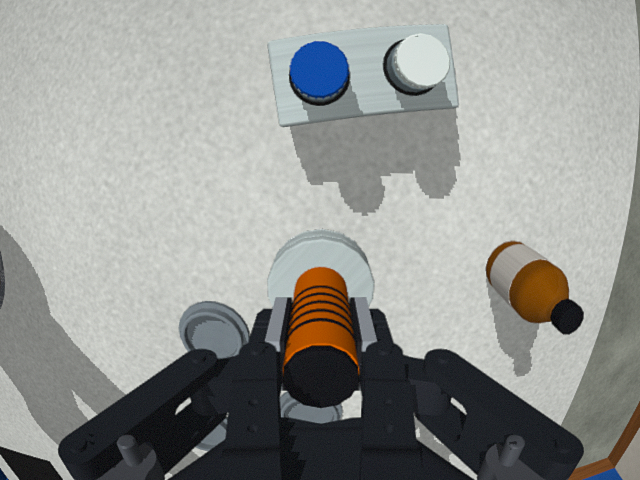

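```bash
cat > cal.py <<'E'
from h import *
from scipy.optimize import least_squares
from scipy.spatial.transform import Rotation as Ro
yy,xx=np.mgrid[:480,:640]
def comp(m,c):
    k,l,st,_=cv2.connectedComponentsWithStats(m.astype(np.uint8)); i=1+np.argmax(st[1:,4]); return (l==i).astype(np.uint8)
def cont(m):
    mm=cv2.GaussianBlur(cv2.resize(m*255,None,fx=4,fy=4,interpolation=cv2.INTER_NEAREST),(0,0),3)
    c=max(cv2.findContours((mm>127).astype(np.uint8),cv2.RETR_EXTERNAL,cv2.CHAIN_APPROX_NONE)[0],key=len)[:,0,:]
    return ((c-1.5)/4)[::8]
def handle(v):
    f=v['s']['frame'].astype(int); c=v['pl']['capper_grip'][0]['centre']
    m=(np.hypot(xx-c[0],yy-c[1])<85)&((f[...,0]-f[...,2]>45)|(f.sum(2)<135)); return comp(m,c)
def blue(v):
    f=v['s']['frame'].astype(int); c=v['pl']['blue_cap'][0]['centre']
    return comp((np.hypot(xx-c[0],yy-c[1])<75)&(f[...,2]-f[...,0]>40),c)
def corr(v,dr,dp):
    # camera pose from the pose reading; correction in camera frame
    s=dict(v['s']);T=s['cam_to_world'].copy();T[:3,3]=T[:3,3]+T[:3,:3]@dp;T[:3,:3]=T[:3,:3]@Ro.from_rotvec(dr).as_matrix();s['cam_to_world']=T;return s
def res(s,P,C):
    h=cv2.convexHull(proj(s,P).astype(np.float32))
    return np.array([cv2.pointPolygonTest(h,(float(a),float(b)),True) for a,b in C])
H=lambda x,y,b:np.vstack([circ((x,y),.013,b+.018),circ((x,y),.013,b+.088)])
cap=lambda x:np.vstack([circ(x,.0195,x[2]),circ(x,.0205,x[2]-.001),circ(x,.0205,x[2]-.012)])
E
cat > run1.py <<'E'
from cal import *
L=lambda n:pickle.load(open(n+'.pkl','rb'))
Vh=[L(n) for n in('w2','w3','w4')];Ch=[cont(handle(v)) for v in Vh]
Vb=[L(n) for n in('w6','w7')];Cb=[cont(blue(v)) for v in Vb]
print([len(c) for c in Ch+Cb])
v=Vh[2];o=v['s']['frame'][:,:,::-1].copy();o[handle(v)>0]=(255,0,255);cv2.imwrite('pics/h4.png',o)
def f(p):
    dr=p[:3];dp=np.array([0,0,p[3]])
    r=[res(corr(v,dr,dp),H(p[4],p[5],.006),C) for v,C in zip(Vh,Ch)]+[res(corr(v,dr,dp),cap(p[6:9]),C) for v,C in zip(Vb,Cb)]
    return np.r_[np.concatenate(r),p[:3]/.02,p[3]/.003]
s=least_squares(f,[0,0,0,0,.54,-.208,.553,.169,.088],x_scale=[.01]*3+[.002]*6,loss='soft_l1',diff_step=1e-3)
print(s.x.round(4),'rms',np.sqrt(np.mean(f(s.x)**2)), [np.sqrt(np.mean(r**2)).round(2) for r in np.split(f(s.x)[:-4],np.cumsum([len(c) for c in Ch+Cb])[:-1])])
f0=lambda q:f(np.r_[0,0,0,0,q])
s0=least_squares(f0,[.54,-.208,.553,.169,.088],x_scale=.002,loss='soft_l1',diff_step=1e-3);print('nocal',s0.x.round(4),np.sqrt(np.mean(s0.fun**2)))
E
python3 run1.py
```

```text
[57, 70, 172, 85, 86]
[-5.400e-03  8.000e-04 -2.000e-04 -3.700e-03  5.398e-01 -2.100e-01
  5.532e-01  1.689e-01  9.310e-02] rms 0.5707395641803433 [np.float64(0.73), np.float64(0.78), np.float64(0.56), np.float64(0.39), np.float64(0.38)]
nocal [ 0.5397 -0.2079  0.553   0.1692  0.0897] 1.0608694764085276
```

View pics/h4.png

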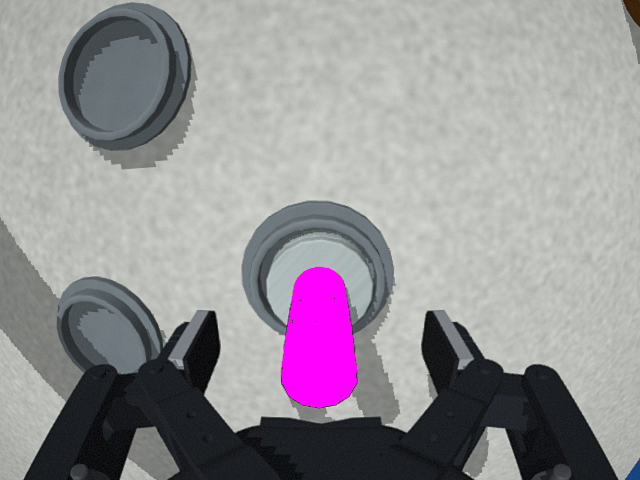

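```bash
cat > held.py <<'E'
from cal import *
dr=np.array([-.0054,.0008,-.0002]);dp=np.array([0,0,-.0037])
def heldfit(n,b=-.0417):
    v=pickle.load(open(n+'.pkl','rb'));f=v['s']['frame'].astype(int)
    m=comp((abs(xx-320)<60)&(yy>240)&(yy<420)&(f[...,0]-f[...,2]>45),0);C=cont(m);C=C[C[:,1]<298]
    t=v['st']['eef_pos'];s=corr(v,dr,dp)
    r=least_squares(lambda p:res(s,H(t[0]+p[0],t[1]+p[1],t[2]+b),C),[0,-.001],x_scale=.001,diff_step=1e-3,loss='soft_l1')
    print(n,len(C),(r.x*1000).round(2),np.sqrt(np.mean(r.fun**2)).round(2))
if __name__=='__main__':
    for n in('w4','w5','w6','w7'):heldfit(n)
E
python3 held.py
```

```text
w4 77 [-1.42 -0.86] 12.31
w5 99 [-2.59 -9.25] 9.56
w6 80 [-0.61 -0.21] 12.11
w7 80 [-0.41 -2.11] 12.11
```

```bash
python3 - <<'E'
s=open('held.py').read()
s=s.replace("m=comp((abs(xx-320)<60)&(yy>240)&(yy<420)&(f[...,0]-f[...,2]>45),0);C=cont(m);C=C[C[:,1]<298]",
"""m=((abs(xx-320)<60)&(yy>240)&(yy<420)&(f[...,0]-f[...,2]>45)).astype(np.uint8);m=cv2.morphologyEx(m,cv2.MORPH_CLOSE,np.ones((7,7),np.uint8));m=comp(m,0);C=cont(m);C=C[C[:,1]<320]""")
open('held.py','w').write(s)
E
python3 held.py
```

```text
w4 65 [-1.43 -0.69] 0.32
w5 66 [-0.45 -1.14] 0.34
w6 65 [-0.6  -0.02] 0.31
w7 66 [-0.35 -1.92] 0.32
```

The w6/w7 offsets differ because the arm was still settling. I'll retake the views after a pause.

Emit:
jog_arm(
  steps=[
    {"x":0,"y":-50,"z":0,"rx":0,"ry":0,"rz":0,"grip":-1},
    {"x":0,"y":-80,"z":10,"rx":0,"ry":0,"rz":0,"grip":-1},
    {"x":0,"y":-80,"z":10,"rx":0,"ry":0,"rz":0,"grip":-1},
    {"x":0,"y":-80,"z":10,"rx":0,"ry":0,"rz":0,"grip":-1},
    {"x":0,"y":-80,"z":10,"rx":0,"ry":0,"rz":0,"grip":-1},
    {"x":0,"y":-80,"z":10,"rx":0,"ry":0,"rz":0,"grip":-1},
    {"x":0,"y":-80,"z":10,"rx":0,"ry":0,"rz":0,"grip":-1},
    {"x":0,"y":-80,"z":10,"rx":0,"ry":0,"rz":0,"grip":-1},
  ],
)

```text
t: 8.85
eef_pos: [0.5543, 0.1298, 0.2003]
tool_rot: [[1.0, -0.0, 0.0], [-0.0, -1.0, -0.0], [0.0, 0.0, -1.0]]
wrist_force: [-1.0, 0.1, -2.0]
opening: 0.0248
```

```bash
python3 -c "
from h import *
look('w8',('blue_cap','white_cap'))"
```

```text
8.9 [0.5543 0.1299 0.2003] [[1.0, -0.0003, 0.0001], [-0.0003, -1.0, -0.0001], [0.0001, 0.0001, -1.0]] [ 0.95 -0.23 -1.83] 0.02501640867460255
blue_cap [([319.6, 185.7], 0.71)]
white_cap [([420.3, 166.8], 0.56)]
```

Emit:
jog_arm(
  steps=[
    {"x":0,"y":30,"z":40,"rx":0,"ry":0,"rz":0,"grip":-1},
    {"x":0,"y":30,"z":40,"rx":0,"ry":0,"rz":0,"grip":-1},
    {"x":0,"y":30,"z":40,"rx":0,"ry":0,"rz":0,"grip":-1},
    {"x":0,"y":30,"z":40,"rx":0,"ry":0,"rz":0,"grip":-1},
    {"x":0,"y":30,"z":40,"rx":0,"ry":0,"rz":0,"grip":-1},
    {"x":0,"y":30,"z":40,"rx":0,"ry":0,"rz":0,"grip":-1},
    {"x":0,"y":30,"z":40,"rx":0,"ry":0,"rz":0,"grip":-1},
  ],
)

```text
t: 9.88
eef_pos: [0.5543, 0.1002, 0.1605]
tool_rot: [[1.0, 0.0, 0.0], [0.0, -1.0, -0.0], [0.0, 0.0, -1.0]]
wrist_force: [-0.8, -0.1, -2.4]
opening: 0.0245
```

```bash
cat > run2.py <<'E'
from cal import *
import held
L=lambda n:pickle.load(open(n+'.pkl','rb'))
for n in('w1','w2','w3','w4','w5','w6','w7','w8','w9'):
    v=L(n);T=v['s']['cam_to_world'];print(n,((v['st']['eef_pos']-T[:3,3])@T[:3,:3]*1000).round(2))
for n in('w5','w8','w9'):held.heldfit(n)
Vb=[L(n) for n in('w8','w9')];Cb=[cont(blue(v)) for v in Vb]
for dr,dp in((held.dr,held.dp),(0*held.dr,0*held.dp)):
    f=lambda p:np.concatenate([res(corr(v,dr,dp),cap(p),C) for v,C in zip(Vb,Cb)])
    s=least_squares(f,[.553,.169,.093],x_scale=.002,loss='soft_l1',diff_step=1e-3);print(s.x.round(4),np.sqrt(np.mean(f(s.x)**2)))
    for i in(0,1):
        g=lambda p:res(corr(Vb[i],dr,dp),cap([p[0],p[1],.093]),Cb[i]);s=least_squares(g,[.553,.169],x_scale=.002,loss='soft_l1',diff_step=1e-3);print(i,s.x.round(4),np.sqrt(np.mean(s.fun**2)))
E
python3 -c "
from h import *
look('w9',('blue_cap','white_cap'))"; python3 run2.py
```

```text
9.925 [0.5542 0.1001 0.1604] [[1.0, 0.0001, 0.0002], [0.0001, -1.0, -0.0001], [0.0002, 0.0001, -1.0]] [-0.42 -0.37 -2.92] 0.02466322931571582
blue_cap [([318.9, 144.3], 0.92)]
white_cap [([435.5, 128.7], 0.62)]
w1 [ -0.42  31.24 159.88]
w2 [  0.42  31.38 159.75]
w3 [  1.23  31.35 158.28]
w4 [  0.88  31.8  159.16]
w5 [  0.4   31.23 159.82]
w6 [  0.59  32.27 160.05]
w7 [  0.37  30.42 159.55]
w8 [  0.4   31.13 159.81]
w9 [  0.39  31.25 159.9 ]
w5 66 [-0.45 -1.14] 0.34
w8 65 [-0.4  -1.21] 0.3
w9 66 [-0.41 -1.08] 0.31
[0.5532 0.1691 0.0936] 0.4150056629857868
0 [0.5532 0.1688] 0.3994813728219785
1 [0.5532 0.1691] 0.3654972746614191
[0.553  0.1691 0.0897] 0.38333605695472694
0 [0.553  0.1696] 0.5490332438906476
1 [0.5531 0.1693] 0.6873400313442503
```

View pics/w9.png

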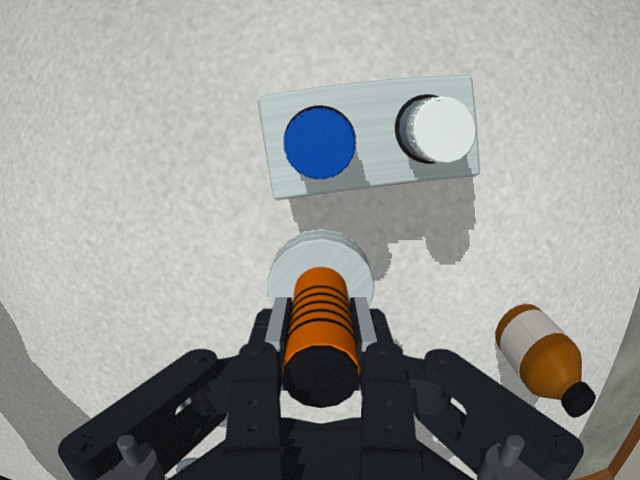

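The settled views agree. The tool axis sits (-0.4, -1.1) mm from the TCP, and the cap centre is at (0.5532, 0.1690) with its top at z≈0.093, so the mouth is at 0.085 (within 70–90 mm). Now I move above the cap at rim z≈0.118.

Emit:
jog_arm(
  steps=[
    {"x":-0.6,"y":-40,"z":0,"rx":0,"ry":0,"rz":0,"grip":-1},
    {"x":-0.6,"y":-70,"z":0,"rx":0,"ry":0,"rz":0,"grip":-1},
    {"x":-0.6,"y":-70,"z":0,"rx":0,"ry":0,"rz":0,"grip":-1},
    {"x":-0.6,"y":-70,"z":10,"rx":0,"ry":0,"rz":0,"grip":-1},
    {"x":-0.6,"y":-70,"z":20,"rx":0,"ry":0,"rz":0,"grip":-1},
    {"x":-0.6,"y":-70,"z":20,"rx":0,"ry":0,"rz":0,"grip":-1},
    {"x":-0.6,"y":-70,"z":20,"rx":0,"ry":0,"rz":0,"grip":-1},
    {"x":-0.6,"y":-70,"z":20,"rx":0,"ry":0,"rz":0,"grip":-1},
  ],
)

```text
t: 11.02
eef_pos: [0.5539, 0.1699, 0.1406]
tool_rot: [[1.0, -0.0, 0.001], [-0.0, -1.0, -0.0], [0.001, 0.0, -1.0]]
wrist_force: [0.0, -1.1, -2.4]
opening: 0.0245
```

```bash
python3 -c "
from h import *
look('w10',('blue_cap','white_cap'))
s=snap('scene','s10');cv2.imwrite('pics/s10c.png',cv2.resize(s['frame'][150:270,290:450,::-1],None,fx=5,fy=5,interpolation=2))
"
```

```text
11.075 [0.5539 0.1699 0.1406] [[1.0, -0.0002, 0.0007], [-0.0002, -1.0, 0.0], [0.0007, -0.0, -1.0]] [ 0.4  -0.44 -2.25] 0.024942026934802623
blue_cap []
white_cap [([441.2, 243.3], 0.9)]
```

View pics/w10.png

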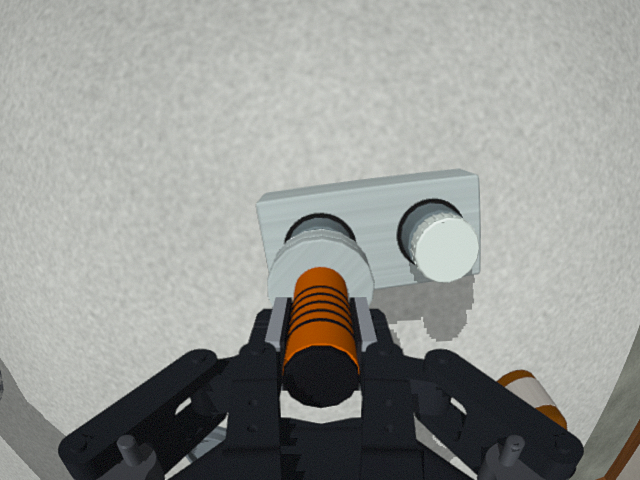

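View pics/s10c.png

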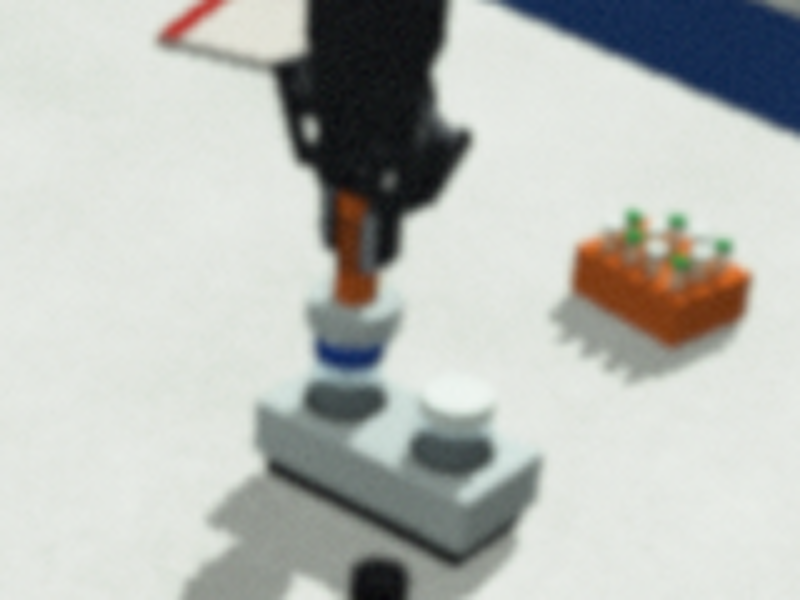

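```bash
cat > sc.py <<'E'
from h import *
import sys
s=env.snapshot('scene')
up=cv2.resize(s['frame'][150:270,290:450,::-1],None,fx=5,fy=5,interpolation=2)
P=np.array([[.5532,.169,z] for z in(.05,.08,.093,.1,.118,.14,.16)])
print(((proj(s,P,False)-[290,150])*5+2).round(1).tolist())
# centre columns per row by colour
f=s['frame'].astype(int)
for r in range(185,228):
    row=f[r,330:385]; b=np.where(row[:,2]-row[:,0]>30)[0]; o=np.where(row[:,0]-row[:,2]>50)[0]
    if len(b)>3: w=np.clip(row[:,2]-row[:,0],0,None)*(np.abs(np.arange(55)-b.mean())<14); print(r,'blue',b.min()+330,b.max()+330,((w*np.arange(55)).sum()/w.sum()+330).round(2))
    elif len(o)>2: print(r,'or',o.min()+330,o.max()+330)
E
python3 sc.py
```

```text
[[346.5, 396.3], [350.1, 351.5], [351.7, 331.7], [352.6, 321.0], [354.8, 293.1], [357.6, 258.4], [360.2, 226.3]]
189 or 358 360
190 or 358 362
191 or 357 362
192 or 358 362
193 or 358 361
194 or 358 361
195 or 358 361
196 or 358 360
197 or 358 360
198 or 358 360
199 or 358 360
200 or 358 360
201 or 358 360
202 or 358 360
203 or 358 360
204 or 358 361
205 or 357 364
206 or 357 364
207 or 357 364
208 or 357 364
209 or 357 363
210 or 358 362
219 blue 353 365 358.81
220 blue 353 365 359.15
221 blue 353 365 359.16
222 blue 354 364 359.06
223 blue 354 364 359.01
224 blue 356 363 358.81
```

The scene camera's projected jar axis passes through crop columns 350 (cap) and 354–355 (cup), which matches what I see, so the tool is aligned. I'll start a slow descent while watching the force.

Emit:
jog_arm(
  steps=[
    {"x":-0.3,"y":-0.2,"z":2,"rx":0,"ry":0,"rz":0,"grip":-1},
    {"x":-0.3,"y":-0.2,"z":4,"rx":0,"ry":0,"rz":0,"grip":-1},
    {"x":-0.3,"y":-0.2,"z":6,"rx":0,"ry":0,"rz":0,"grip":-1},
    {"x":-0.3,"y":-0.2,"z":7,"rx":0,"ry":0,"rz":0,"grip":-1},
    {"x":-0.3,"y":-0.2,"z":7,"rx":0,"ry":0,"rz":0,"grip":-1},
  ],
)

```text
t: 11.9
eef_pos: [0.5533, 0.1702, 0.1332]
tool_rot: [[1.0, 0.0, -0.0], [0.0, -1.0, -0.0], [-0.0, 0.0, -1.0]]
wrist_force: [0.5, -0.4, -2.6]
opening: 0.0248
```

Emit:
jog_arm(
  steps=[
    {"x":0.2,"y":0,"z":0.7,"rx":0,"ry":0,"rz":0,"grip":-1},
    {"x":0.2,"y":0,"z":1.4,"rx":0,"ry":0,"rz":0,"grip":-1},
    {"x":0.2,"y":0,"z":2,"rx":0,"ry":0,"rz":0,"grip":-1},
    {"x":0.2,"y":0,"z":2,"rx":0,"ry":0,"rz":0,"grip":-1},
  ],
)

```text
t: 12.4
eef_pos: [0.5535, 0.1702, 0.1312]
tool_rot: [[1.0, -0.0, -0.0], [-0.0, -1.0, -0.0], [-0.0, 0.0, -1.0]]
wrist_force: [0.1, 0.3, -2.1]
opening: 0.0247
```

Emit:
jog_arm(
  steps=[
    {"x":0,"y":0,"z":0.5,"rx":0,"ry":0,"rz":0,"grip":-1},
    {"x":0,"y":0,"z":1,"rx":0,"ry":0,"rz":0,"grip":-1},
    {"x":0,"y":0,"z":1.5,"rx":0,"ry":0,"rz":0,"grip":-1},
    {"x":0,"y":0,"z":1.5,"rx":0,"ry":0,"rz":0,"grip":-1},
  ],
)

```text
t: 12.9
eef_pos: [0.5535, 0.1702, 0.1297]
tool_rot: [[1.0, -0.0, -0.0], [-0.0, -1.0, -0.0], [-0.0, 0.0, -1.0]]
wrist_force: [-0.0, 0.1, -3.1]
opening: 0.0247
```

Emit:
jog_arm(
  steps=[
    {"x":0,"y":0,"z":0.5,"rx":0,"ry":0,"rz":0,"grip":-1},
    {"x":0,"y":0,"z":1,"rx":0,"ry":0,"rz":0,"grip":-1},
    {"x":0,"y":0,"z":1.5,"rx":0,"ry":0,"rz":0,"grip":-1},
    {"x":0,"y":0,"z":1.5,"rx":0,"ry":0,"rz":0,"grip":-1},
  ],
)

```text
t: 13.4
eef_pos: [0.5535, 0.1702, 0.1282]
tool_rot: [[1.0, -0.0, -0.0], [-0.0, -1.0, -0.0], [-0.0, 0.0, -1.0]]
wrist_force: [-0.3, 0.1, -1.9]
opening: 0.0245
```

Emit:
jog_arm(
  steps=[
    {"x":0,"y":0,"z":0.5,"rx":0,"ry":0,"rz":0,"grip":-1},
    {"x":0,"y":0,"z":1,"rx":0,"ry":0,"rz":0,"grip":-1},
    {"x":0,"y":0,"z":1.5,"rx":0,"ry":0,"rz":0,"grip":-1},
    {"x":0,"y":0,"z":1.5,"rx":0,"ry":0,"rz":0,"grip":-1},
  ],
)

```text
t: 13.9
eef_pos: [0.5535, 0.1702, 0.1267]
tool_rot: [[1.0, 0.0, -0.0], [0.0, -1.0, -0.0], [-0.0, 0.0, -1.0]]
wrist_force: [-0.1, -0.2, -2.8]
opening: 0.0246
```

Emit:
jog_arm(
  steps=[
    {"x":0,"y":0,"z":0.4,"rx":0,"ry":0,"rz":0,"grip":-1},
    {"x":0,"y":0,"z":0.8,"rx":0,"ry":0,"rz":0,"grip":-1},
    {"x":0,"y":0,"z":1.2,"rx":0,"ry":0,"rz":0,"grip":-1},
    {"x":0,"y":0,"z":1.2,"rx":0,"ry":0,"rz":0,"grip":-1},
  ],
)

```text
t: 14.4
eef_pos: [0.5535, 0.1702, 0.1255]
tool_rot: [[1.0, -0.0, -0.0], [-0.0, -1.0, -0.0], [-0.0, 0.0, -1.0]]
wrist_force: [0.5, -0.7, -2.7]
opening: 0.0246
```

Emit:
jog_arm(
  steps=[
    {"x":0,"y":0,"z":0.4,"rx":0,"ry":0,"rz":0,"grip":-1},
    {"x":0,"y":0,"z":0.8,"rx":0,"ry":0,"rz":0,"grip":-1},
    {"x":0,"y":0,"z":1.2,"rx":0,"ry":0,"rz":0,"grip":-1},
    {"x":0,"y":0,"z":1.2,"rx":0,"ry":0,"rz":0,"grip":-1},
  ],
)

```text
t: 14.9
eef_pos: [0.5536, 0.1703, 0.1246]
tool_rot: [[1.0, 0.0, 0.0], [0.0, -1.0, -0.0], [0.0, 0.0, -1.0]]
wrist_force: [-0.1, -0.1, -0.7]
opening: 0.0246
```

```bash
python3 -c "
from h import *
s=snap('scene','s11');cv2.imwrite('pics/s11c.png',cv2.resize(s['frame'][150:270,290:450,::-1],None,fx=5,fy=5,interpolation=2));print(env.get_state()['wrist_force'])
"
```

```text
[0.12647919 0.01771951 0.57117693]
```

View pics/s11c.png

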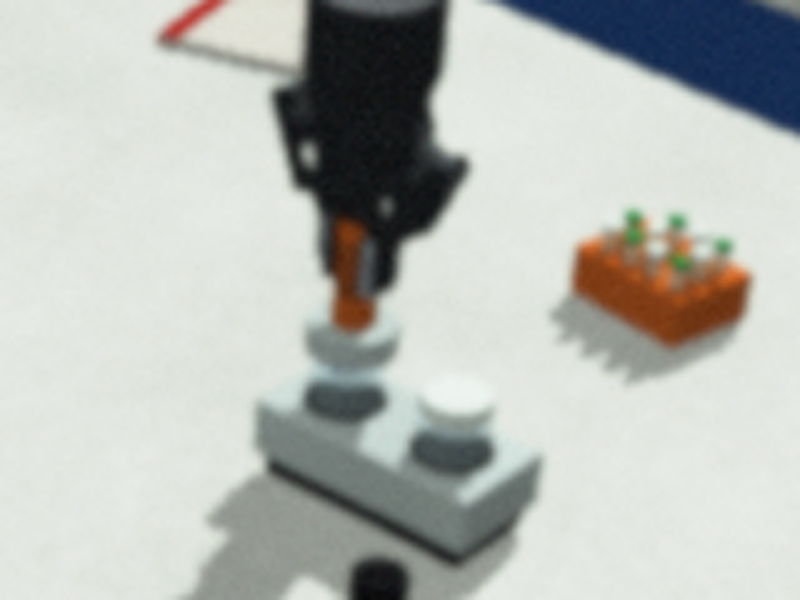

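Contact has begun: the force rose from -2.4 N to about +0.6 N. I continue in fine steps.

Emit:
jog_arm(
  steps=[
    {"x":0,"y":0,"z":0.3,"rx":0,"ry":0,"rz":0,"grip":-1},
    {"x":0,"y":0,"z":0.5,"rx":0,"ry":0,"rz":0,"grip":-1},
    {"x":0,"y":0,"z":0.5,"rx":0,"ry":0,"rz":0,"grip":-1},
  ],
)

```text
t: 15.32
eef_pos: [0.5536, 0.1703, 0.1243]
tool_rot: [[1.0, 0.0, 0.0], [0.0, -1.0, 0.0], [0.0, -0.0, -1.0]]
wrist_force: [-1.6, 0.5, 4.5]
opening: 0.0248
```

Emit:
jog_arm(
  steps=[
    {"x":0,"y":0,"z":0.3,"rx":0,"ry":0,"rz":0,"grip":-1},
    {"x":0,"y":0,"z":0.6,"rx":0,"ry":0,"rz":0,"grip":-1},
    {"x":0,"y":0,"z":0.6,"rx":0,"ry":0,"rz":0,"grip":-1},
  ],
)

```text
t: 15.7
eef_pos: [0.5537, 0.1703, 0.1241]
tool_rot: [[1.0, 0.0, 0.001], [0.0, -1.0, 0.0], [0.001, -0.0, -1.0]]
wrist_force: [-1.6, 0.3, 8.0]
opening: 0.0246
```

Emit:
jog_arm(
  steps=[
    {"x":0,"y":0,"z":0.3,"rx":0,"ry":0,"rz":0,"grip":-1},
    {"x":0,"y":0,"z":0.6,"rx":0,"ry":0,"rz":0,"grip":-1},
    {"x":0,"y":0,"z":0.6,"rx":0,"ry":0,"rz":0,"grip":-1},
  ],
)

```text
t: 16.08
eef_pos: [0.5536, 0.1703, 0.123]
tool_rot: [[1.0, 0.0, 0.0], [0.0, -1.0, 0.0], [0.0, -0.0, -1.0]]
wrist_force: [-0.2, 0.7, 3.6]
opening: 0.0243
```

It's yielding. I continue down toward the hard stop, which I expect near TCP z≈0.1196.

Emit:
jog_arm(
  steps=[
    {"x":0,"y":0,"z":0.5,"rx":0,"ry":0,"rz":0,"grip":-1},
    {"x":0,"y":0,"z":1,"rx":0,"ry":0,"rz":0,"grip":-1},
    {"x":0,"y":0,"z":1.5,"rx":0,"ry":0,"rz":0,"grip":-1},
    {"x":0,"y":0,"z":1.9,"rx":0,"ry":0,"rz":0,"grip":-1},
    {"x":0,"y":0,"z":1.9,"rx":0,"ry":0,"rz":0,"grip":-1},
  ],
)

```text
t: 16.7
eef_pos: [0.5535, 0.1702, 0.1205]
tool_rot: [[1.0, -0.0, -0.0], [-0.0, -1.0, -0.0], [-0.0, 0.0, -1.0]]
wrist_force: [-0.1, 0.3, -2.3]
opening: 0.0248
```

The cap snapped away (no contact load). I'll now approach the hard stop.

Emit:
jog_arm(
  steps=[
    {"x":0,"y":0,"z":0.4,"rx":0,"ry":0,"rz":0,"grip":-1},
    {"x":0,"y":0,"z":0.8,"rx":0,"ry":0,"rz":0,"grip":-1},
    {"x":0,"y":0,"z":0.8,"rx":0,"ry":0,"rz":0,"grip":-1},
  ],
)

```text
t: 17.08
eef_pos: [0.5535, 0.1702, 0.12]
tool_rot: [[1.0, -0.0, 0.0], [-0.0, -1.0, -0.0], [0.0, 0.0, -1.0]]
wrist_force: [0.0, 0.3, -2.1]
opening: 0.0244
```

Emit:
jog_arm(
  steps=[
    {"x":0,"y":0,"z":0.2,"rx":0,"ry":0,"rz":0,"grip":-1},
    {"x":0,"y":0,"z":0.4,"rx":0,"ry":0,"rz":0,"grip":-1},
    {"x":0,"y":0,"z":0.4,"rx":0,"ry":0,"rz":0,"grip":-1},
  ],
)

```text
t: 17.45
eef_pos: [0.5536, 0.1703, 0.1197]
tool_rot: [[1.0, 0.0, 0.0], [0.0, -1.0, -0.0], [0.0, 0.0, -1.0]]
wrist_force: [-0.6, 0.7, -0.1]
opening: 0.0248
```

Emit:
jog_arm(
  steps=[
    {"x":0,"y":0,"z":0.3,"rx":0,"ry":0,"rz":0,"grip":-1},
    {"x":0,"y":0,"z":0.5,"rx":0,"ry":0,"rz":0,"grip":-1},
    {"x":0,"y":0,"z":0.5,"rx":0,"ry":0,"rz":0,"grip":-1},
  ],
)

```text
t: 17.82
eef_pos: [0.5536, 0.1703, 0.1193]
tool_rot: [[1.0, 0.0, 0.0], [0.0, -1.0, -0.0], [0.0, 0.0, -1.0]]
wrist_force: [-0.8, 0.2, 1.6]
opening: 0.0249
```

Emit:
jog_arm(
  steps=[
    {"x":0,"y":0,"z":0.2,"rx":0,"ry":0,"rz":0,"grip":-1},
    {"x":0,"y":0,"z":0.4,"rx":0,"ry":0,"rz":0,"grip":-1},
    {"x":0,"y":0,"z":0.4,"rx":0,"ry":0,"rz":0,"grip":-1},
  ],
)

```text
t: 18.2
eef_pos: [0.5536, 0.1703, 0.1193]
tool_rot: [[1.0, 0.0, 0.001], [0.0, -1.0, 0.0], [0.001, -0.0, -1.0]]
wrist_force: [-1.3, 0.8, 5.8]
opening: 0.0248
```

Emit:
jog_arm(
  steps=[
    {"x":0,"y":0,"z":0.2,"rx":0,"ry":0,"rz":0,"grip":-1},
    {"x":0,"y":0,"z":0.4,"rx":0,"ry":0,"rz":0,"grip":-1},
    {"x":0,"y":0,"z":0.4,"rx":0,"ry":0,"rz":0,"grip":-1},
  ],
)

```text
t: 18.58
eef_pos: [0.5536, 0.1703, 0.1192]
tool_rot: [[1.0, 0.0, 0.001], [0.0, -1.0, 0.0], [0.001, -0.0, -1.0]]
wrist_force: [-2.6, 0.3, 8.1]
opening: 0.0247
```

Emit:
jog_arm(
  steps=[
    {"x":0,"y":0,"z":0.3,"rx":0,"ry":0,"rz":0,"grip":-1},
    {"x":0,"y":0,"z":0.5,"rx":0,"ry":0,"rz":0,"grip":-1},
    {"x":0,"y":0,"z":0.5,"rx":0,"ry":0,"rz":0,"grip":-1},
  ],
)

```text
t: 18.95
eef_pos: [0.5537, 0.1703, 0.1192]
tool_rot: [[1.0, 0.0, 0.001], [0.0, -1.0, 0.0], [0.001, -0.0, -1.0]]
wrist_force: [-4.0, 0.4, 10.5]
opening: 0.0247
```

Contact is about 13 N. I'll go slightly further and hold.

Emit:
jog_arm(
  steps=[
    {"x":0,"y":0,"z":0.3,"rx":0,"ry":0,"rz":0,"grip":-1},
    {"x":0,"y":0,"z":0.3,"rx":0,"ry":0,"rz":0,"grip":-1},
    {"x":0,"y":0,"z":0.3,"rx":0,"ry":0,"rz":0,"grip":-1},
    {"x":0,"y":0,"z":0.3,"rx":0,"ry":0,"rz":0,"grip":-1},
    {"x":0,"y":0,"z":0.3,"rx":0,"ry":0,"rz":0,"grip":-1},
    {"x":0,"y":0,"z":0.3,"rx":0,"ry":0,"rz":0,"grip":-1},
  ],
)

```text
t: 19.7
eef_pos: [0.5537, 0.1703, 0.1192]
tool_rot: [[1.0, 0.0, 0.001], [0.0, -1.0, 0.0], [0.001, -0.0, -1.0]]
wrist_force: [-5.3, -0.9, 13.4]
opening: 0.025
```

About 15.7 N held. I lift straight up and away, then look.

Emit:
jog_arm(
  steps=[
    {"x":0,"y":0,"z":-2,"rx":0,"ry":0,"rz":0,"grip":-1},
    {"x":0,"y":0,"z":-7,"rx":0,"ry":0,"rz":0,"grip":-1},
    {"x":0,"y":0,"z":-17,"rx":0,"ry":0,"rz":0,"grip":-1},
    {"x":0,"y":0,"z":-42,"rx":0,"ry":0,"rz":0,"grip":-1},
    {"x":0,"y":30,"z":-82,"rx":0,"ry":0,"rz":0,"grip":-1},
    {"x":0,"y":60,"z":-92,"rx":0,"ry":0,"rz":0,"grip":-1},
    {"x":0,"y":60,"z":-92,"rx":0,"ry":0,"rz":0,"grip":-1},
    {"x":0,"y":60,"z":-92,"rx":0,"ry":0,"rz":0,"grip":-1},
    {"x":0,"y":60,"z":-92,"rx":0,"ry":0,"rz":0,"grip":-1},
    {"x":0,"y":60,"z":-92,"rx":0,"ry":0,"rz":0,"grip":-1},
  ],
)

```text
t: 20.95
eef_pos: [0.5533, 0.1109, 0.209]
tool_rot: [[1.0, 0.001, -0.001], [0.001, -1.0, -0.0], [-0.001, 0.0, -1.0]]
wrist_force: [-0.7, -0.2, -2.5]
opening: 0.0249
```

```bash
python3 -c "
from h import *
look('w12',('blue_cap','white_cap'))
s=snap('scene','s12');cv2.imwrite('pics/s12c.png',cv2.resize(s['frame'][150:270,290:450,::-1],None,fx=5,fy=5,interpolation=2))
import held
held.heldfit('w12')
from cal import *
v=pickle.load(open('w12.pkl','rb'));C=cont(blue(v));s=corr(v,held.dr,held.dp)
for z in(.093,.088):
  r=least_squares(lambda p:res(s,cap([p[0],p[1],z]),C),[.553,.169],x_scale=.002,diff_step=1e-3,loss='soft_l1');print(z,r.x,np.sqrt(np.mean(r.fun**2)))
"
```

```text
21.0 [0.5534 0.1108 0.2091] [[1.0, 0.0008, -0.0007], [0.0008, -1.0, -0.0001], [-0.0007, 0.0001, -1.0]] [ 0.04 -0.27 -2.76] 0.024492634998289475
blue_cap [([322.4, 155.9], 0.98)]
white_cap [([420.1, 140.8], 0.67)]
w12 66 [-0.53 -0.99] 0.29
0.093 [0.55317107 0.16931837] 0.5758141562556021
0.088 [0.55316849 0.1688803 ] 0.3377486749222563
```

View pics/w12.png

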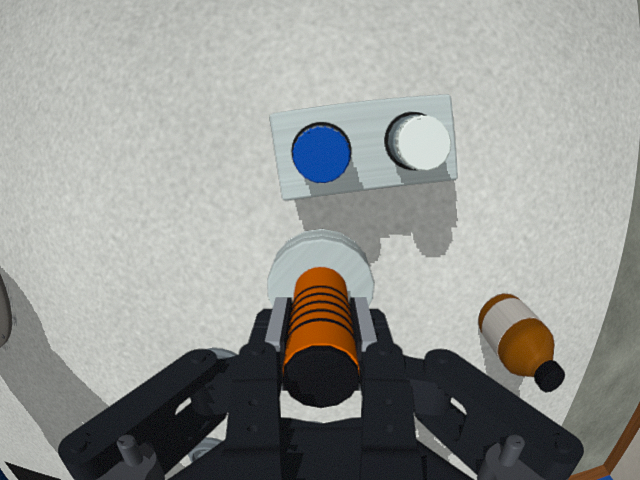

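View pics/s12c.png

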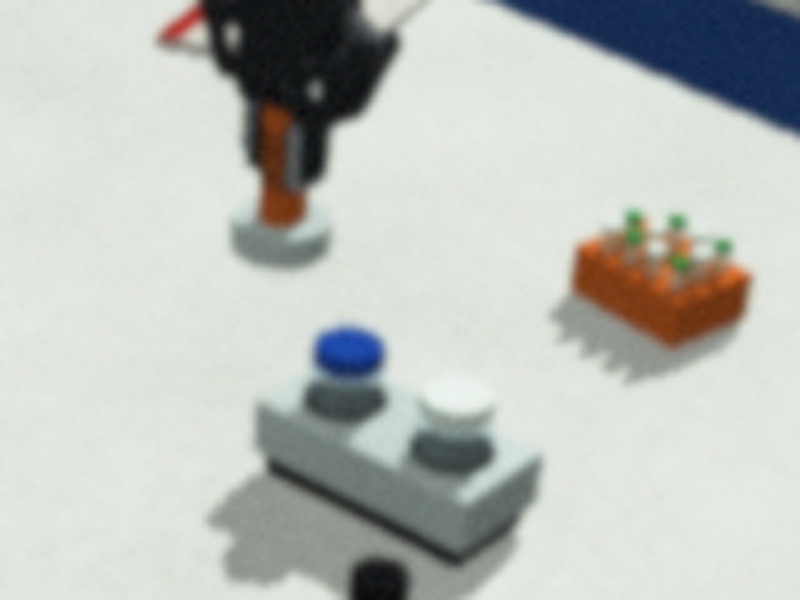

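The cap is home: its top fits z=0.088, 5 mm lower, and it looks level. The tool hasn't slipped in the grip. Now back above the dock.

Emit:
jog_arm(
  steps=[
    {"x":-3,"y":50,"z":0,"rx":0,"ry":0,"rz":0,"grip":-1},
    {"x":-6,"y":110,"z":0,"rx":0,"ry":0,"rz":0,"grip":-1},
    {"x":-9,"y":170,"z":0,"rx":0,"ry":0,"rz":0,"grip":-1},
    {"x":-13.2,"y":230,"z":0,"rx":0,"ry":0,"rz":0,"grip":-1},
    {"x":-13.2,"y":285,"z":20,"rx":0,"ry":0,"rz":0,"grip":-1},
    {"x":-13.2,"y":319.8,"z":60,"rx":0,"ry":0,"rz":0,"grip":-1},
    {"x":-13.2,"y":319.8,"z":99,"rx":0,"ry":0,"rz":0,"grip":-1},
    {"x":-13.2,"y":319.8,"z":99,"rx":0,"ry":0,"rz":0,"grip":-1},
    {"x":-13.2,"y":319.8,"z":99,"rx":0,"ry":0,"rz":0,"grip":-1},
    {"x":-13.2,"y":319.8,"z":99,"rx":0,"ry":0,"rz":0,"grip":-1},
    {"x":-13.2,"y":319.8,"z":99,"rx":0,"ry":0,"rz":0,"grip":-1},
  ],
)

```text
t: 22.52
eef_pos: [0.5411, -0.2095, 0.112]
tool_rot: [[1.0, 0.001, 0.002], [0.001, -1.0, -0.001], [0.002, 0.001, -1.0]]
wrist_force: [1.0, 0.2, -1.7]
opening: 0.0248
```

```bash
python3 -c "
from h import *
look('w13',('dock_seat','capper'))
import held
v=pickle.load(open('w13.pkl','rb'));s=held.corr(v,held.dr,held.dp)
o=v['s']['frame'][:,:,::-1].copy()
for c,col in(((.5398,-.2100),(0,255,0)),):
  for r,z in((.042,.003),(.036,.016)):
    cv2.polylines(o,[np.round(proj(s,circ(c,r,z))).astype(np.int32)],True,col,1)
cv2.imwrite('pics/w13o.png',o)
"
```

```text
22.575 [ 0.5409 -0.2095  0.1117] [[1.0, 0.0006, 0.0018], [0.0006, -1.0, -0.001], [0.0018, 0.0011, -1.0]] [ 0.62  0.15 -2.46] 0.02486301269825565
dock_seat [([139.5, 291.7], 0.98), ([160.0, 84.4], 0.77), ([316.7, 240.2], 0.75)]
capper [([323.6, 274.5], 0.74)]
```

View pics/w13o.png

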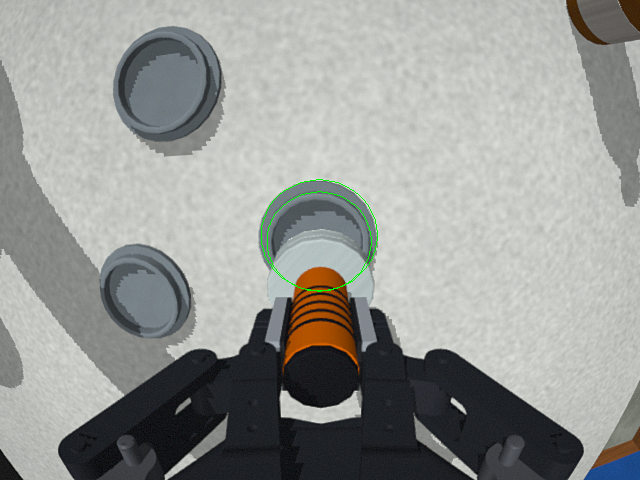

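The projected dock circle coincides with the empty dock, to within about 1 mm. I'll lower the tool into it.

Emit:
jog_arm(
  steps=[
    {"x":-1,"y":0,"z":15,"rx":0,"ry":0,"rz":0,"grip":-1},
    {"x":-1,"y":0,"z":35,"rx":0,"ry":0,"rz":0,"grip":-1},
    {"x":-1,"y":0,"z":45,"rx":0,"ry":0,"rz":0,"grip":-1},
    {"x":-1,"y":0,"z":50,"rx":0,"ry":0,"rz":0,"grip":-1},
    {"x":-1,"y":0,"z":50,"rx":0,"ry":0,"rz":0,"grip":-1},
    {"x":-1,"y":0,"z":50,"rx":0,"ry":0,"rz":0,"grip":-1},
  ],
)

```text
t: 23.42
eef_pos: [0.5397, -0.2098, 0.0611]
tool_rot: [[1.0, -0.0, 0.001], [-0.0, -1.0, -0.001], [0.001, 0.001, -1.0]]
wrist_force: [0.0, -1.2, -1.6]
opening: 0.0246
```

```bash
python3 -c "
from h import *
look('w14',('dock_seat','capper'))"
```

```text
23.475 [ 0.5397 -0.2098  0.0611] [[1.0, -0.0, 0.0011], [-0.0, -1.0, -0.0007], [0.0011, 0.0007, -1.0]] [ 0.18 -0.03 -2.95] 0.024741274213880202
dock_seat [([112.0, 325.7], 0.88), ([125.1, 75.4], 0.76)]
capper [([323.3, 276.6], 0.8)]
```

View pics/w14.png

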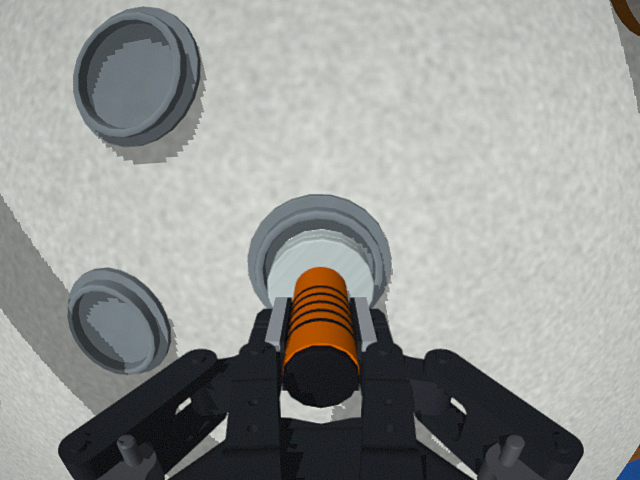

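Emit:
jog_arm(
  steps=[
    {"x":0,"y":-0.6,"z":6,"rx":0,"ry":0,"rz":0,"grip":-1},
    {"x":0,"y":-0.6,"z":10,"rx":0,"ry":0,"rz":0,"grip":-1},
    {"x":0,"y":-0.6,"z":12,"rx":0,"ry":0,"rz":0,"grip":-1},
    {"x":0,"y":-0.6,"z":12.8,"rx":0,"ry":0,"rz":0,"grip":-1},
    {"x":0,"y":-0.6,"z":12.8,"rx":0,"ry":0,"rz":0,"grip":-1},
  ],
)

```text
t: 24.2
eef_pos: [0.5394, -0.209, 0.0478]
tool_rot: [[1.0, 0.0, 0.0], [0.0, -1.0, -0.0], [0.0, 0.0, -1.0]]
wrist_force: [1.0, 0.6, -2.5]
opening: 0.0248
```

Emit:
jog_arm(
  steps=[
    {"x":0,"y":0,"z":0.4,"rx":0,"ry":0,"rz":0,"grip":-1},
    {"x":0,"y":0,"z":0.8,"rx":0,"ry":0,"rz":0,"grip":-1},
    {"x":0,"y":0,"z":0.8,"rx":0,"ry":0,"rz":0,"grip":-1},
  ],
)

```text
t: 24.58
eef_pos: [0.5395, -0.2091, 0.0477]
tool_rot: [[1.0, 0.0, 0.001], [0.0, -1.0, -0.001], [0.001, 0.001, -1.0]]
wrist_force: [-2.4, 0.1, 6.3]
opening: 0.0248
```

Seated, with the floor taking load at z=0.0477 (the same height as at pick-up). I'll release and check.

Emit:
jog_arm(
  steps=[
    {"x":0,"y":0,"z":-0.5,"rx":0,"ry":0,"rz":0,"grip":-1},
    {"x":0,"y":0,"z":-0.5,"rx":0,"ry":0,"rz":0,"grip":-0.2},
    {"x":0,"y":0,"z":-0.5,"rx":0,"ry":0,"rz":0,"grip":0.3},
    {"x":0,"y":0,"z":-0.5,"rx":0,"ry":0,"rz":0,"grip":1},
    {"x":0,"y":0,"z":-0.5,"rx":0,"ry":0,"rz":0,"grip":1},
    {"x":0,"y":0,"z":-0.5,"rx":0,"ry":0,"rz":0,"grip":1},
    {"x":0,"y":0,"z":-0.5,"rx":0,"ry":0,"rz":0,"grip":1},
    {"x":0,"y":0,"z":-0.5,"rx":0,"ry":0,"rz":0,"grip":1},
  ],
)

```text
t: 25.58
eef_pos: [0.5393, -0.209, 0.0474]
tool_rot: [[1.0, 0.0, 0.0], [0.0, -1.0, -0.0], [0.0, 0.0, -1.0]]
wrist_force: [-0.3, -0.1, 0.4]
opening: 0.0853
```

```bash
python3 -c "
from h import *
look('w15',('dock_seat','capper'))"
```

```text
25.625 [ 0.5393 -0.209   0.0474] [[1.0, 0.0, 0.0001], [0.0, -1.0, -0.0001], [0.0001, 0.0001, -1.0]] [ 0.88 -0.12 -0.66] 0.08556596604052055
dock_seat [([103.1, 334.7], 0.73), ([117.7, 77.5], 0.66)]
capper [([323.7, 274.2], 0.68)]
```

View pics/w15.png

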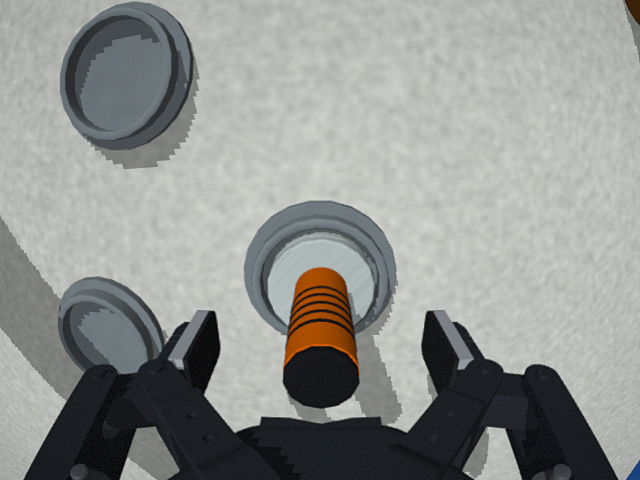

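The fingers are clear and the tool stands in the dock. I'll retreat straight up.

Emit:
jog_arm(
  steps=[
    {"x":0,"y":0,"z":-30,"rx":0,"ry":0,"rz":0,"grip":1},
    {"x":0,"y":0,"z":-80,"rx":0,"ry":0,"rz":0,"grip":1},
    {"x":0,"y":0,"z":-130,"rx":0,"ry":0,"rz":0,"grip":1},
    {"x":0,"y":0,"z":-153,"rx":0,"ry":0,"rz":0,"grip":1},
    {"x":0,"y":0,"z":-153,"rx":0,"ry":0,"rz":0,"grip":1},
    {"x":0,"y":0,"z":-153,"rx":0,"ry":0,"rz":0,"grip":1},
    {"x":0,"y":0,"z":-153,"rx":0,"ry":0,"rz":0,"grip":1},
  ],
)

```text
t: 26.6
eef_pos: [0.5387, -0.2086, 0.1988]
tool_rot: [[1.0, -0.0, -0.003], [-0.0, -1.0, 0.001], [-0.003, -0.001, -1.0]]
wrist_force: [0.1, 0.7, -0.1]
opening: 0.0853
```

```bash
python3 -c "
from h import *
v=look('w16',('dock_seat','capper','capper_grip'))
import held
from cal import *
C=cont(handle(v));s=corr(v,held.dr,held.dp)
r=least_squares(lambda p:res(s,H(p[0],p[1],.006),C),[.54,-.21],x_scale=.002,diff_step=1e-3);print(r.x,np.sqrt(np.mean(r.fun**2)))
a=cv2.imread('pics/w16.png')[130:330,200:440];cv2.imwrite('pics/w16c.png',cv2.resize(a,None,fx=3,fy=3,interpolation=2))
snap('scene','s16')"
```

```text
26.65 [ 0.5388 -0.2087  0.199 ] [[1.0, -0.0, -0.0023], [-0.0, -1.0, 0.0012], [-0.0023, -0.0012, -1.0]] [ 0.21  0.27 -0.34] 0.08554365566169006
dock_seat [([178.3, 255.7], 0.95), ([199.4, 90.2], 0.62)]
capper [([324.2, 210.9], 0.79)]
capper_grip [([321.3, 230.2], 0.82)]
[ 0.53919944 -0.20961913] 0.7936056182872578
```

View pics/w16c.png

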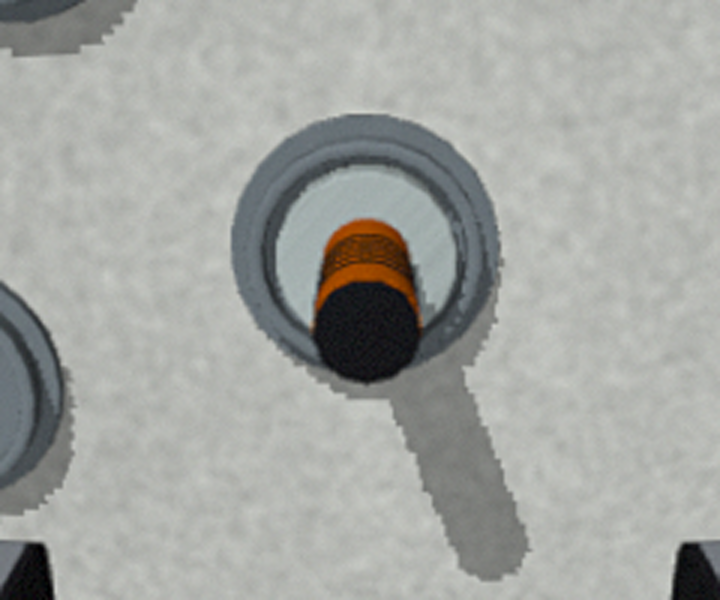

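View pics/s16.png

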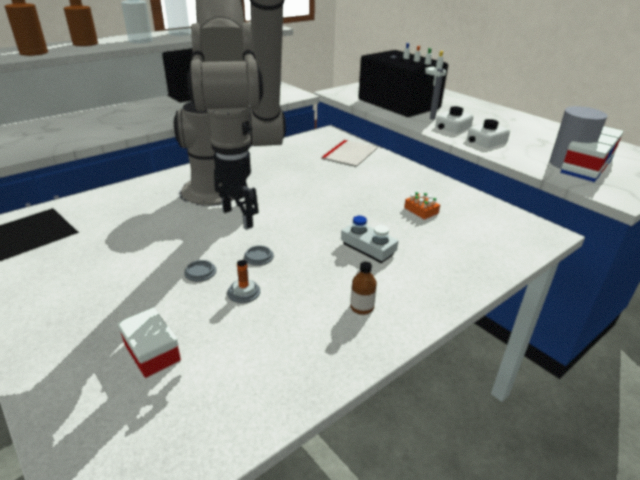

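The tool stands upright and centred in its dock, the blue cap is on and level, and the other things haven't moved. I'm handing in.

```bash
python3 -c "
from bench import env
print(env.finish_job())"
```

```text
the job is handed in; nothing more can be done
None
```

The blue cap is pressed home and the capping tool is back in its dock, released. I handed the job in at about 27 s, well inside the 58 s limit; no verdict was reported.

**Pressing:** I took the tool from the farthest of the three docks and centred it on the cap. The cap gave way at about 10–11 N and snapped down. I then held it against its stop, ending at about 15.7 N for roughly half a second. The highest force I read was that 15.7 N, but readings came only at the end of each move, so brief peaks in between were not seen.

**Last checks:**
- **Cap:** its top measured z≈0.088 m, against 0.093 m before, so it went down the expected 5 mm. It looked level.
- **Tool:** it stands upright at (0.539, -0.210), within about 1 mm of where I picked it up. The arm touched the floor of the dock at the same height as at pick-up.
- **Gripper:** open, about 0.1 m above the tool, and touching nothing.
- **Other objects:** the white-capped jar, bottle, tube rack and tip box look unmoved in the last scene picture.

**Disagreements:** The first move call was refused, and it worked once every axis was given in each row. Heights from the wrist camera were off by up to 20 mm at first, so I fitted a small camera correction from the tool standing in its dock. Two views taken while the arm was still settling disagreed by about 2 mm, so I retook them.

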